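Set the wash-pump timer and house it under its rain hood

ROBOT

A 6-joint arm with a two-finger parallel gripper is mounted at the origin on the work surface. World frame = base frame: x ahead of the robot, y to its left, z up, the work surface at z = 0. Lengths are in mm, angles in rad, forces in N, time in s.
With the tool pointing down it reaches from about 350 to 875 mm from the base axis. Payload 4.2 kg.
Tool frame: the origin (TCP) lies at the very end of the fingers, on their centre line; the grasp point (between the pads) lies 19 mm behind it; z points along the fingers, y is the line along which they close (so a half turn about z gives the same grasp; the last joint's range is limited). The gripper opens to 87 mm and grips with 3 to 60 N. Pads are 19 mm wide; open, the fingers measure 117 mm over their backs; the gripper's body (75 mm by 190 mm) begins 51 mm behind the grasp point.
Start: joints at [-1.087, 0.385, 0.008, 0, -1.194, -0.259], TCP at [139.337, -609.249, 185.65] pointing down, gripper open.
Joint ranges: [-3.14, 3.14], [-1.21, 2.06], [-1.07, 1.41], [-3.16, 2.05], [-2.99, -0.16], [-3.1, 3.1]. Speed limits (rad/s): [2.79, 2.79, 3.14, 3.14, 3.14, 3.14].

INTERFACE

Orientations are given as a unit quaternion [x, y, z, w].
In Python, from cell import bot gives the robot as it stands.
- The arm moves only by the shell command python3 jog.py FILE [FORCE], which reads ROWS from the file FILE. ROWS is a JSON list of rows, 1 to 12 of them, each an object with the fields finger_gap (the opening from 0.0 (shut) to 1.0 (fully open)), pos (a list: dx, dy, dz in parts of the range, where 1.0 means 750 mm), turn (a turn about the tool's z in a scale on which 1.0 is 45 degrees); a field left out counts as zero (the opening has to be given); each row shifts and turns the commanded pose from where the row before left it, along the tool's axes as they then stand; what a row does not reach is not made up. A row lasts 1/12 s, in which the tool goes at most 41.7 mm and 0.125 rad, less where a joint would pass 70% of its speed; a pose out of reach is approached as far as the arm can. The fingers move at their own pace and stop on an object; FORCE is the grip in N (left out, the last holds). Time passes only in rows, so rows that do not move let the fingers close. It prints the time, the measured TCP pose, the force, the opening and the grip force at its end. A shift or turn number past 1, either way, is cut back to 1. Input that does not fit is refused with a message, and nothing moves.
- bot.observe(): the state, without advancing time (a new reading comes with each control period).
- bot.get_image(name): name is "scene" or "top"; returns a dict with "pixels" (400x640x3 uint8, blue, green, red), "fx", "fy", "cx", "cy" (pixels), "k1" (the pictures are not rectified: a ray, as slopes to the right and down, at radius r is drawn at 1 + k1 r^2 times it, then the intrinsics apply), "pose" (4x4, takes a point from camera to world coordinates). Camera axes: x right, y down, z forward; pixel columns grow to the right and rows downward; lengths in mm; the calibration is good to about 2 mm. A picture is of the moment at which its call begins. There is no depth.
- bot.job_done(): hands the job in; it is judged then, once.
The state is a dict: "clock": time; "qpos": joint angles; "joint_vel": joint speeds; "joint_torque": joint torques, N m; "tcp_pos": TCP position; "orientation": TCP orientation; "contact_force": force on the tool from outside, world axes, zero at the start; "ft_torque": the same for the moment, N m; "width": opening from 0.0 (shut) to 1.0 (fully open); "gripper_force": force on a finger pad.
Only numpy, scipy, OpenCV 4.12 (cv2) and the standard library are available. Lean on these libraries where they do the work, as an engineer would, in place of code of your own. Each camera call takes 0.05 s, during which the arm holds its last target. There are 200 camera calls.

TASK

Take the grey pump timer out of the open white tier and set its four paddle switches: counting from the end away from the tall fin, the first, second and fourth fully on (leaning to the side with the raised rib) and the third fully off (leaning the other way). House the timer in the wooden cradle, sitting flat inside the low sill with its fin under the metal rain hood and the switches still so set, and leave the other things on the bench where they are.

Things in the scene. Friction and masses are not known exactly. Their poses are not given: they have to be found in the camera images.
- timer: Pump timer: loose grey box 56 (x) x 170 (y) x 45 mm (z), about 0.36 kg. Origin: centre of its underside. On its top: a fin 40 (x) x 14 (y) mm at y = +60, z = 45 to 85 mm; four paddle switches in a row along y at x = 0; a rib 5 mm wide, 5 mm high on the +x edge (ON side), y = -83 to 27. Starts in the tier, where only the fin and paddles stand above the rim: the box's sides cannot be gripped there.
- fin_top (a point): Centre of the top of the timer's fin (timer frame 0, 60, 85 mm); axes as the timer's.
- paddle1 (a joint): Angle of paddle 1, farthest from the fin, at timer y = -70 mm; hinged along y at timer x = 0, z = 45 mm. Flat paddle 7 thick (x), 12 wide (y), 31 mm above the hinge. 0 upright; +0.45 (stop) fully ON, leaning to +x, the ribbed side; -0.45 (stop) fully OFF. No spring: stays where left, friction 0.012 N m (about 1 N at mid-height). May start anywhere between.
- paddle2 (a joint): As paddle1, at timer y = -42 mm.
- paddle3 (a joint): As paddle1, at timer y = -14 mm.
- paddle4 (a joint): As paddle1, at timer y = +14 mm, the nearest to the fin.
- tier: Open white plastic tray (an unhooked organiser tier), fixed, outside 78 (x) x 190 (y) x 50 mm high, walls and floor 5 mm, so inside 68 x 180 mm. Origin at the centre of its underside, z up. The timer stands in it along y, its +y with the tier's +y to within 0.02 rad.
- cradle: Fixed wooden cradle with metal rain hood; origin: centre of underside. Floor 5 mm thick; sill all round, top at z = 12, inside 66 (x) x 180 (y), outside 78 x 192 mm. Hood over the +y end: end plate y = 96 to 101; roof y = 30 to 101, x = +-48, z = 114 to 118; skirts at x = +-46, down to z = 84 mm. The timer lies in it along y, fin to +y under the roof; it enters from -y, lifted over the sill.
- brush: Bystander: scrub brush 52 x 140 (y) x 47 mm, origin at the centre of its underside, loose.
- soap: Bystander: soap bar 55 x 85 (y) x 28 mm, origin at the centre of its underside, loose.
- bottle: Bystander: closed bottle 66 mm across, 190 mm high, origin at the centre of its underside, loose.
- dipper: Bystander: pink dipper, cup 110 mm across and 80 mm high, flat handle reaching to 161 mm along its +x at the height of the rim; origin at the centre of the cup's underside, loose.
- pin: Bystander: wooden clothespin 75 (x) x 12 x 16 mm, lying, origin at the centre of its underside, loose.
- pail: Bystander: blue pail 224 mm across, 200 mm high, origin at the centre of its underside, loose.
- basin: Bystander: grey basin 230 mm across, 80 mm high, origin at the centre of its underside, loose.

How it is judged (in metres and radians):
At the end, for the whole second after the job is handed in: Paddles 1, 2, 4 lean at least 0.3 rad to the ribbed (on) side, paddle 3 at least 0.3 rad the other way; the timer lies flat (0.05 rad) on the cradle's floor (within 3 mm) inside the sill (centred within 9 mm each way), fin under the hood, at rest and released (value of joint each of paddle1, paddle2, paddle4 above 0.3 rad and value of joint paddle3 below -0.3 rad and x of timer in the frame of cradle between -0.009 and 0.009 m and y of timer in the frame of cradle between -0.009 and 0.009 m and z of timer in the frame of cradle below 0.008 m and y of fin_top in the frame of cradle above 0.045 m and angle between timer's own z axis and vertical below 0.05 rad and linear speed of timer below 0.02 m/s); the robot touches nothing.
It fails at once if a bystander is moved more than 30 mm from where it stood (distance of any of brush, soap, bottle, dipper, pin, pail, basin from where it was at the start of the episode above 0.03 m).
It also fails if it takes over 72 s, if anything falls off the work surface, if the arm or the gripper's body presses on something with over 40 N, if the wrist force passes 120 N, or if a joint passes its speed limit or range.

## Working session

There is one attempt and no reset: what is moved stays moved. The work goes in short steps, Python scripts to look and compute and a shell command to move; the robot and the scene stay as the last step left them, time stands still between calls to the robot, and variables do not carry over. Pictures are saved under pics/ and viewed, at most 10 in all, crops included, and the job is handed in when it is done.

```bash
ls; mkdir -p pics; cat > h.py <<'E'
import numpy as np, cv2, sys
from cell import bot
def img(n): return bot.get_image(n)
def proj(im,P):
    P=np.atleast_2d(np.array(P,float)); T=np.linalg.inv(im['pose']); c=P@T[:3,:3].T+T[:3,3]
    s=c[:,:2]/c[:,2:]; r2=(s**2).sum(1,keepdims=True); s=s*(1+im['k1']*r2)
    return s*[im['fx'],im['fy']]+[im['cx'],im['cy']]
def unproj(im,uv,z):
    uv=np.atleast_2d(np.array(uv,float)); d=(uv-[im['cx'],im['cy']])/[im['fx'],im['fy']]; s=d.copy()
    for _ in range(20): s=d/(1+im['k1']*(s**2).sum(1,keepdims=True))
    r=np.c_[s,np.ones(len(s))]@im['pose'][:3,:3].T; o=im['pose'][:3,3]
    return o+r*((z-o[2])/r[:,2])[:,None]
E
python3 - <<'E'
from h import *
for n in('scene','top'):
    i=img(n); cv2.imwrite(f'pics/{n}0.png',i['pixels']); print(n,i['fx'],i['k1'],i['pose'].round(3).tolist())
o=bot.observe(); print(o)
E
```

```text
cell.py
jog.py
pics
scene 509.0217751338401 0.04797899816104106 [[0.799, 0.357, -0.484, 1397.992], [0.602, -0.472, 0.644, -1117.471], [0.001, -0.806, -0.592, 1128.106], [0.0, 0.0, 0.0, 1.0]]
top 408.79628446518376 0.015667550739274422 [[0.009, -0.984, 0.177, 317.591], [-1.0, -0.006, 0.018, -5.443], [-0.016, -0.177, -0.984, 1496.247], [0.0, 0.0, 0.0, 1.0]]
{'clock': 0.1, 'qpos': array([-1.08739323e+00,  3.85486169e-01,  6.79251799e-03, -4.28615724e-04,
       -1.19403041e+00, -2.58608652e-01]), 'joint_vel': array([-0.00058205, -0.00219326,  0.00047634,  0.00141828, -0.00062778,
       -0.00038254]), 'joint_torque': array([ 1.08030031e-04, -3.91690671e+01,  1.87933713e+01,  4.23189729e+00,
        1.34490972e-02, -6.98855160e-05]), 'tcp_pos': array([ 139.19808534, -608.68049948,  184.67784602]), 'orientation': array([-1.12082124e-01,  9.93698460e-01,  9.70507869e-04, -1.63805313e-04]), 'contact_force': array([-0.25195171, -0.27889607, -0.0294106 ]), 'ft_torque': array([-0.0093738 ,  0.02375962,  0.01513045]), 'gripper_force': 0.0, 'width': 1.0001070513553336}
```

View pics/top0.png

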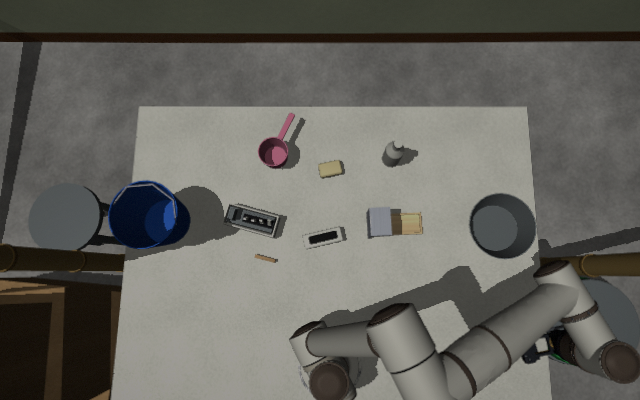

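View pics/scene0.png

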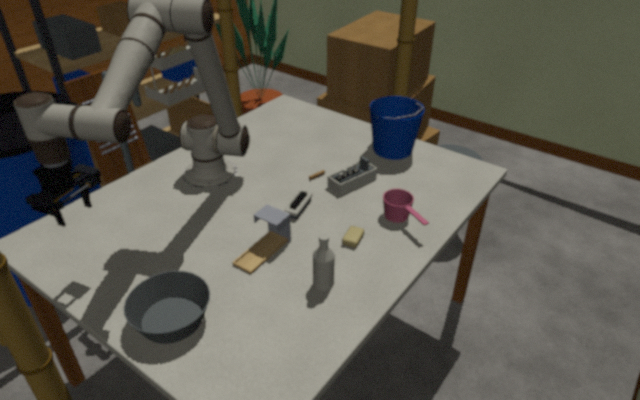

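The tier with the timer is at top px (253,219), fin to the left. The brush is at (323,237), and the cradle at (395,222) with its hood on the left. I'll enlarge both.

```bash
python3 - <<'E'
from h import *
t=img('top')['pixels'];s=img('scene')['pixels']
a=cv2.resize(t[190:260,215:295],None,fx=5,fy=5,interpolation=2); b=cv2.resize(s[145:205,315:395],None,fx=5,fy=5,interpolation=2)
c=cv2.resize(t[195:245,355:435],None,fx=5,fy=5,interpolation=2); d=cv2.resize(s[195:275,225:305],None,fx=5,fy=5,interpolation=2)[:,:]
A=np.vstack([a,c[:250]]);B=np.vstack([b,d[:300]])
cv2.imwrite('pics/c1.png',np.hstack([A,B]))
E
```

```text
(no output)
```

View pics/c1.png

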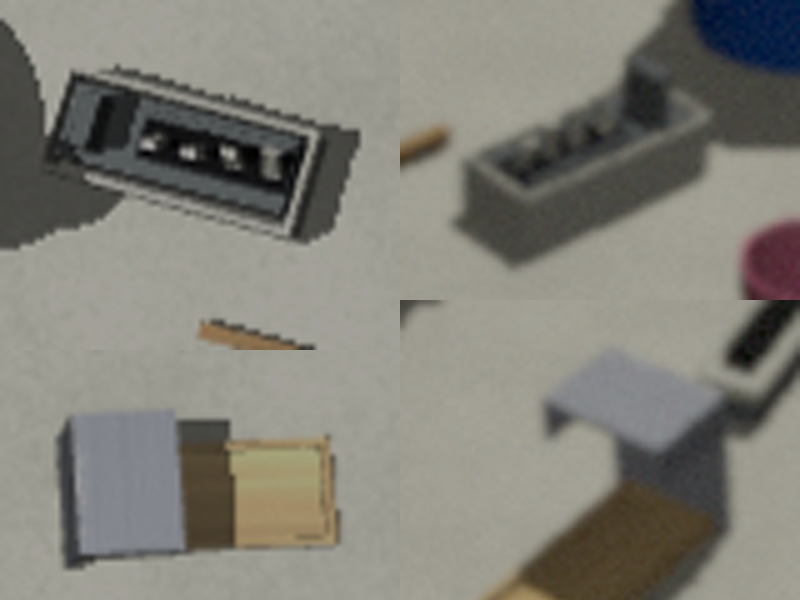

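```bash
cat >> h.py <<'E'
from scipy.optimize import least_squares
def fr(p,pts):
    pts=np.atleast_2d(np.array(pts,float)); c,s=np.cos(p[2]),np.sin(p[2])
    return np.c_[pts[:,0]*c-pts[:,1]*s+p[0], pts[:,0]*s+pts[:,1]*c+p[1], pts[:,2]]
def fit(im,local,uv,p0): 
    r=least_squares(lambda p:(proj(im,fr(p,local))-uv).ravel(),p0,x_scale=[10,10,.1]); return r.x,r.fun
def box(x,y,z0,z1,cy=0,cx=0):
    return [[cx+a*x/2,cy+b*y/2,z] for z in(z0,z1) for a,b in((1,1),(1,-1),(-1,-1),(-1,1))]
def draw(im,canvas,off,k,p,pts,col):
    q=(proj(im,fr(p,pts))-off+.5)*k; q=[tuple(int(v) for v in a) for a in q]
    for i in range(4):
        for a,b in((i,(i+1)%4),(i+4,(i+1)%4+4),(i,i+4)): cv2.line(canvas,q[a],q[b],col,1)
E
python3 - <<'E'
from h import *
t=img('top');s=img('scene')
# crop->px (resize convention: u=(x+.5)/5-.5+off)
f=lambda L,o:(np.array(L,float)+.5)/5-.5+o
uv=f([[72,72],[325,128],[300,240],[47,165]],[215,190])
tier,r=fit(t,[[39,95,50],[39,-95,50],[-39,-95,50],[-39,95,50]],uv,[500,250,-.2]); print(tier,r.round(1))
# cradle roof (4) + sill end corners; crop rows offset 350
uv=f([[72,412],[175,410],[185,550],[78,556],[330,437],[337,545]],[355,195-70])
cr,r=fit(t,[[48,101,118],[48,30,118],[-48,30,118],[-48,101,118],[39,-96,12],[-39,-96,12]],uv,[400,-150,0]); print(cr,r.round(1))
np.save('est.npy',[tier,cr])
def view(im,c,p,w,h,k,items):
    u=c; cv=cv2.resize(im['pixels'][u[1]:u[1]+h,u[0]:u[0]+w],None,fx=k,fy=k,interpolation=2)
    for pts,col in items: draw(im,cv,np.array(u),k,p,pts,col)
    return cv
T=[(box(78,190,0,50),(0,255,0)),(box(56,170,5,50),(0,0,255)),(box(40,14,50,90,60),(0,255,255))]
C=[(box(78,192,0,12),(0,255,0)),([[a,b,z] for z in(114,118) for a,b in((48,101),(48,30),(-48,30),(-48,101))],(0,0,255))]
a=view(t,(215,190),tier,80,50,5,T);b=view(s,(315,145),tier,80,60,5,T);c=view(t,(355,195),cr,80,50,5,C);d=view(s,(225,195),cr,80,60,5,C)
cv2.imwrite('pics/c2.png',np.hstack([np.vstack([a,c,np.zeros((100,400,3),np.uint8)]),np.vstack([b,d])]))
E
```

```text
[ 4.98638493e+02  2.79994742e+02 -2.39175814e-01] [ 0.4 -1.1  0.6  0.5 -0.2 -0.7 -0.9  1.3]
[ 4.92426961e+02 -2.34755847e+02  4.49252584e-02] [-0.2  0.3  0.1 -0.1 -0.   0.1  0.2 -0.4 -0.2  0.2  0.1 -0.1]
```

View pics/c2.png

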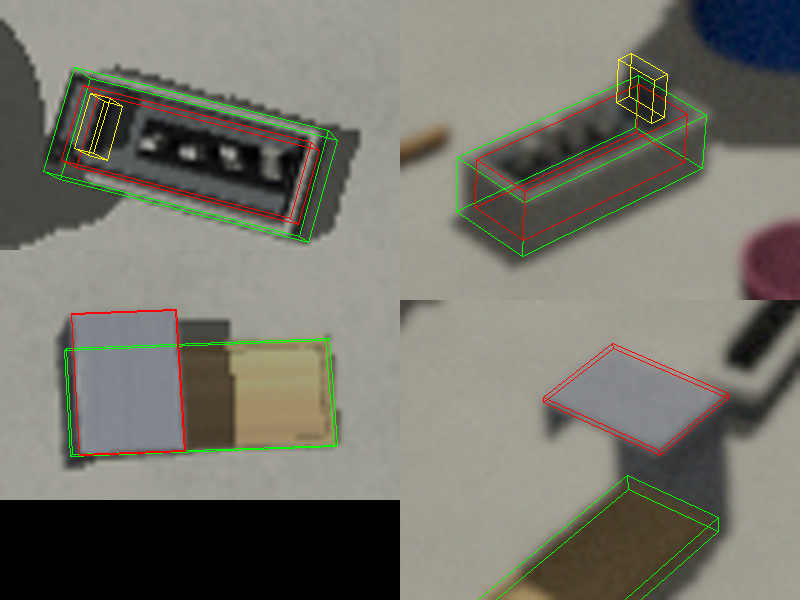

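Cradle fit is good (sub-pixel, both cameras). The tier/timer fit is off by about 1–2 px, so I'll refine it with both images together.

```bash
cat > ref.py <<'E'
from h import *
from scipy.ndimage import map_coordinates
ims=[img('top'),img('scene')]
def grad(im):
    g=cv2.cvtColor(im['pixels'],cv2.COLOR_BGR2LAB).astype(float); g=cv2.GaussianBlur(g,(0,0),.8)
    return np.sqrt(sum(cv2.Sobel(g[...,c],6,1,0)**2+cv2.Sobel(g[...,c],6,0,1)**2 for c in range(3)))**.5
G=[grad(i) for i in ims]
def seg(a,b,n=60): return np.linspace(a,b,n)
def score(p,E):
    t=0
    for i in(0,1):
        uv=proj(ims[i],fr(p,np.vstack(E[i]))); t+=map_coordinates(G[i],[uv[:,1],uv[:,0]],order=1).mean()
    return t
def best(p,E,R=14):
    for st in(R/5,R/15):
        c=[(score(np.array(p)+[a*st,b*st,k*st/150],E),a,b,k) for a in range(-5,6) for b in range(-5,6) for k in range(-4,5)]
        m=max(c); p=np.array(p)+[m[1]*st,m[2]*st,m[3]*st/150]
    return p,m[0]
def rect(x,y,z,cy=0): 
    q=[[x/2,cy+y/2,z],[x/2,cy-y/2,z],[-x/2,cy-y/2,z],[-x/2,cy+y/2,z]]; return [seg(np.array(q[i]),np.array(q[(i+1)%4])) for i in range(4)]
A=lambda a,b:seg(np.array(a,float),np.array(b,float))
E
python3 - <<'E'
from ref import *
tier,cr=np.load('est.npy')
r=rect(78,190,50); g=rect(78,190,0); ri=rect(68,180,50)
vert=[A([39,95,0],[39,95,50]),A([39,-95,0],[39,-95,50]),A([-39,-95,0],[-39,-95,50])]
# order of rect edges: 0:+x side,1:-y,2:-x,3:+y ; scene cam sees +x and -y sides
E=[r+[ri[0],ri[1],ri[2]],r+[g[0],g[1]]+vert]
t2,s=best(tier,E); print(t2,s,score(tier,E))
# timer: fin only + box outlines
ft=rect(40,14,90,60); fb=rect(40,14,50,60)
fv=[A([a,b,50],[a,b,90]) for a,b in((20,67),(20,53),(-20,53))]
F=[ft+[fb[1]]+fv[1:],ft+[fb[0]]+fv]
for y in (t2[2],):
    p,s=best(t2,F,8); print('fin',p,s, 'local', [(p-t2)[:2]@[np.cos(y),np.sin(y)],(p-t2)[:2]@[-np.sin(y),np.cos(y)]])
    f=fr(p,[[0,60,0]])[0]; print('fin at',f)
np.save('est.npy',[t2,cr])
from h import draw
T=[(box(78,190,0,50),(0,255,0),t2),(box(40,14,50,90,60),(0,255,255),p)]
def view(im,u,w,h,k):
    cv=cv2.resize(im['pixels'][u[1]:u[1]+h,u[0]:u[0]+w],None,fx=k,fy=k,interpolation=2)
    for pts,col,q in T: draw(im,cv,np.array(u),k,q,pts,col)
    return cv
a=view(ims[0],(220,195),66,46,6);b=view(ims[1],(315,150),66,60,6)
a=cv2.copyMakeBorder(a,0,360-276,0,0,0); raw=cv2.resize(ims[0]['pixels'][195:235,220:286],None,fx=6,fy=6,interpolation=2);raw2=cv2.resize(ims[1]['pixels'][150:190,315:381],None,fx=6,fy=6,interpolation=2)
cv2.imwrite('pics/c3.png',np.vstack([np.hstack([a,b]),np.hstack([raw,raw2])]))
E
```

```text
[ 5.05171826e+02  2.79061409e+02 -2.32953592e-01] 20.785623095274573 19.85374577724356
fin [ 5.04638493e+02  2.70528076e+02 -2.75620259e-01] 23.02645536623767 local [np.float64(1.4510125962023361), np.float64(-8.425958976157245)]
fin at [520.96712277 328.2634705    0.        ]
```

View pics/c3.png

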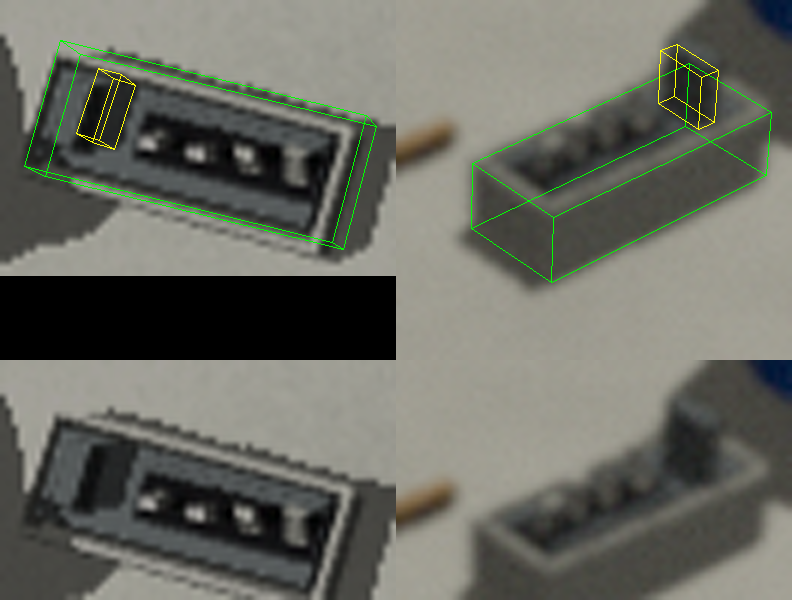

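```bash
python3 - <<'E'
from ref import *
t,s=ims
uvt=(np.array([[57,58],[352,130],[325,250],[25,170]])+.5)/6-.5+[220,195]
Lt=[[39,95,50],[39,-95,50],[-39,-95,50],[-39,95,50]]
uvs=np.array([[327.7,177.4],[376.6,167.5],[340.4,183.6],[337.5,197.4]]); Ls=[[-39,-95,50],[39,95,50],[39,-95,50],[39,-95,0]]
F=lambda p:np.r_[(proj(t,fr(p,Lt))-uvt).ravel(),(proj(s,fr(p,Ls))-uvs).ravel()]
r=least_squares(F,[500,280,-.23],x_scale=[10,10,.1]); tier=r.x; print(tier,r.fun.round(1))
_,cr=np.load('est.npy'); np.save('est.npy',[tier,cr])
# fin: by-eye in top: fin dark region right edges; report px of fin box and compare
for dy in(-5,-2.5,0,2.5,5):
  for nm,im in(('t',t),('s',s)):
    p=tier.copy(); p[:2]+=[-np.sin(p[2])*dy,np.cos(p[2])*dy]
    q=proj(im,fr(p,box(40,14,50,90,60))); o,k=((220,195),6) if nm=='t' else ((315,150),6)
    print(dy,nm,'top',((q[4:]-o+.5)*k).round(0).tolist(),'bot',((q[:4]-o+.5)*k).round(0).tolist())
E
```

```text
[ 4.99232270e+02  2.81649376e+02 -2.38012161e-01] [-0.2 -1.4  1.5 -0.8  0.2  0.4 -1.1  0.8 -1.4 -1.5 -0.4 -0.  -0.6  1.3
  1.9 -1.7]
-5 t top [[85.0, 83.0], [108.0, 89.0], [88.0, 155.0], [65.0, 149.0]] bot [[100.0, 93.0], [123.0, 99.0], [104.0, 164.0], [81.0, 158.0]]
-5 s top [[317.0, 61.0], [301.0, 68.0], [259.0, 43.0], [275.0, 36.0]] bot [[314.0, 113.0], [298.0, 120.0], [256.0, 95.0], [272.0, 88.0]]
-2.5 t top [[80.0, 82.0], [103.0, 88.0], [84.0, 154.0], [61.0, 148.0]] bot [[96.0, 92.0], [119.0, 98.0], [100.0, 163.0], [77.0, 157.0]]
-2.5 s top [[320.0, 59.0], [304.0, 67.0], [262.0, 42.0], [277.0, 34.0]] bot [[316.0, 112.0], [301.0, 119.0], [259.0, 94.0], [275.0, 86.0]]
0 t top [[76.0, 81.0], [99.0, 87.0], [80.0, 153.0], [57.0, 147.0]] bot [[92.0, 91.0], [115.0, 97.0], [96.0, 162.0], [73.0, 156.0]]
0 s top [[323.0, 58.0], [307.0, 65.0], [265.0, 40.0], [280.0, 33.0]] bot [[319.0, 110.0], [304.0, 118.0], [262.0, 92.0], [277.0, 85.0]]
2.5 t top [[72.0, 80.0], [95.0, 86.0], [76.0, 152.0], [53.0, 146.0]] bot [[88.0, 90.0], [111.0, 96.0], [92.0, 161.0], [69.0, 155.0]]
2.5 s top [[326.0, 57.0], [310.0, 64.0], [267.0, 39.0], [283.0, 32.0]] bot [[322.0, 109.0], [306.0, 117.0], [265.0, 91.0], [280.0, 84.0]]
5 t top [[68.0, 79.0], [91.0, 85.0], [72.0, 151.0], [48.0, 145.0]] bot [[84.0, 89.0], [107.0, 95.0], [88.0, 160.0], [65.0, 154.0]]
5 s top [[328.0, 56.0], [313.0, 63.0], [270.0, 38.0], [286.0, 31.0]] bot [[325.0, 108.0], [309.0, 115.0], [267.0, 90.0], [283.0, 83.0]]
```

```bash
cat >> h.py <<'E'
from scipy.spatial.transform import Rotation as Ro
def go(*targets,turn=None):
    """print tool-axis deltas from the pose now (or after turn) through world targets"""
    o=bot.observe(); R=Ro.from_quat(o['orientation']).as_matrix(); p=o['tcp_pos']
    ya=np.arctan2(R[1,1],R[0,1]); print('t %.2f'%o['clock'],'p',p.round(1),'yaw_y %.3f'%ya,'tilt',R[:2,2].round(4))
    if turn is not None: print('tool turn %.3f'%(ya-turn)); ya=turn
    y=np.array([np.cos(ya),np.sin(ya),0]); z=np.array([0,0,-1.]); x=np.cross(y,z)
    for T in targets:
        d=np.array(T)-p; print('->',np.round(T,1),'d tool',(np.array([x,y,z])@d).round(1)); p=np.array(T)
def tl(x,y,z,p=None):
    p=np.load('est.npy')[0] if p is None else p
    return fr(p,[[x,y,z]])[0]
E
python3 - <<'E'
from h import *
t=img('top')
for n,uv,z in(('pail',(148,215),200),('bottle',(396,146),190),('brush',(323,237),47),('basin',(503,225),80),('dip',(274,152),80),('pin',(266,258),16),('soap',(330,169),28)): print(n,unproj(t,uv,z)[0].round(0))
tier=np.load('est.npy')[0]; print('tier',tier)
go([450,-500,240],[450,-200,240],tl(-40,-56,240),tl(-40,-56,75),turn=tier[2]+np.pi/2)
E
```

```text
pail [493. 585. 200.]
bottle [ 730. -217.  190.]
brush [439.  25.  47.]
basin [ 483. -596.   80.]
dip [741. 204.  80.]
pin [365. 230.  16.]
soap [692.   2.  28.]
tier [ 4.99232270e+02  2.81649376e+02 -2.38012161e-01]
t 0.55 p [ 139.4 -609.2  185.7] yaw_y 1.796 tilt [ 0. -0.]
tool turn 0.463
-> [ 450 -500  240] d tool [-276.1  179.4  -54.3]
-> [ 450 -200  240] d tool [ 70.7 291.5   0. ]
-> [447.2 236.7 240. ] d tool [105.7 423.7   0. ]
-> [447.2 236.7  75. ] d tool [  0.   0. 165.]
```

Units first: shifts go in shares of 750 mm and turns go in shares of 45 degrees. So -34.5 mm is -0.046, 22.4 mm is 0.0299, 0.116 rad is 0.1477.

```bash
echo '[{"finger_gap": 0.15,"pos": [0,0,-0.0181],"turn": 0.1477},{"finger_gap": 0.15,"pos": [0,0,-0.0181],"turn": 0.1477},{"finger_gap": 0.15,"pos": [0,0,-0.0181],"turn": 0.1477},{"finger_gap": 0.15,"pos": [0,0,-0.018],"turn": 0.1464},{"finger_gap": 0.15,"pos": [-0.046,0.0299,0]},{"finger_gap": 0.15,"pos": [-0.046,0.0299,0]},{"finger_gap": 0.15,"pos": [-0.046,0.0299,0]},{"finger_gap": 0.15,"pos": [-0.046,0.0299,0]},{"finger_gap": 0.15,"pos": [-0.046,0.0299,0]},{"finger_gap": 0.15,"pos": [-0.046,0.0299,0]},{"finger_gap": 0.15,"pos": [-0.046,0.0299,0]},{"finger_gap": 0.15,"pos": [-0.046,0.0299,0]}]' > mv.in && python3 jog.py mv.in 20
echo '[{"finger_gap": 0.15,"pos": [0.0117,0.0485,0]},{"finger_gap": 0.15,"pos": [0.0117,0.0485,0]},{"finger_gap": 0.15,"pos": [0.0117,0.0485,0]},{"finger_gap": 0.15,"pos": [0.0117,0.0485,0]},{"finger_gap": 0.15,"pos": [0.0117,0.0485,0]},{"finger_gap": 0.15,"pos": [0.0117,0.0485,0]},{"finger_gap": 0.15,"pos": [0.0117,0.0485,0]},{"finger_gap": 0.15,"pos": [0.0117,0.0485,0]}]' > mv.in && python3 jog.py mv.in
echo '[{"finger_gap": 0.15,"pos": [0.0128,0.0513,0]},{"finger_gap": 0.15,"pos": [0.0128,0.0513,0]},{"finger_gap": 0.15,"pos": [0.0128,0.0513,0]},{"finger_gap": 0.15,"pos": [0.0128,0.0513,0]},{"finger_gap": 0.15,"pos": [0.0128,0.0513,0]},{"finger_gap": 0.15,"pos": [0.0128,0.0513,0]},{"finger_gap": 0.15,"pos": [0.0128,0.0513,0]},{"finger_gap": 0.15,"pos": [0.0128,0.0513,0]},{"finger_gap": 0.15,"pos": [0.0128,0.0513,0]},{"finger_gap": 0.15,"pos": [0.0128,0.0513,0]},{"finger_gap": 0.15,"pos": [0.0128,0.0513,0]}]' > mv.in && python3 jog.py mv.in
python3 - <<'E'
from h import *
tier=np.load('est.npy')[0]
go(tl(-40,-56,72),turn=tier[2]+np.pi/2)
E
```

```text
clock: 1.55
tcp_pos: [451.6, -499.2, 240.3]
orientation: [0.119, 0.993, -0.0, 0.0]
contact_force: [1.2, -1.3, 0.2]
width: 0.193
gripper_force: 0.0
clock: 2.22
tcp_pos: [449.8, -199.0, 240.2]
orientation: [0.119, 0.993, 0.0, 0.0]
contact_force: [0.5, 0.9, 0.6]
width: 0.147
gripper_force: 0.0
clock: 3.13
tcp_pos: [446.9, 237.8, 240.4]
orientation: [0.119, 0.993, 0.0, 0.0]
contact_force: [1.7, 0.4, -0.1]
width: 0.154
gripper_force: 0.0
t 3.13 p [446.9 237.8 240.4] yaw_y 1.333 tilt [0.0007 0.0007]
tool turn 0.000
-> [447.2 236.7  72. ] d tool [ -0.5  -1.1 168.4]
```

Converted, 40 mm is 0.0533, 30 mm is 0.04.

```bash
echo '[{"finger_gap": 0.15,"pos": [0,0,0.0533]},{"finger_gap": 0.15,"pos": [0,0,0.0533]},{"finger_gap": 0.15,"pos": [0,0,0.0533]},{"finger_gap": 0.15,"pos": [0,0,0.04]},{"finger_gap": 0.15,"pos": [0,0,0.0245]},{"finger_gap": 0.15},{"finger_gap": 0.15}]' > mv.in && python3 jog.py mv.in
echo '[{"finger_gap": 0.15,"pos": [-0.008,0,0]},{"finger_gap": 0.15,"pos": [-0.008,0,0]},{"finger_gap": 0.15,"pos": [-0.008,0,0]},{"finger_gap": 0.15,"pos": [-0.008,0,0]},{"finger_gap": 0.15}]' > mv.in && python3 jog.py mv.in
echo '[{"finger_gap": 0.15,"pos": [-0.0067,0,0]},{"finger_gap": 0.15,"pos": [-0.0053,0,0]},{"finger_gap": 0.15},{"finger_gap": 0.15}]' > mv.in && python3 jog.py mv.in
python3 - <<'E'
from h import *
i=img('top'); j=img('scene')
a=cv2.resize(i['pixels'][190:240,215:295],None,fx=5,fy=5,interpolation=2); b=cv2.resize(j['pixels'][130:205,315:395],None,fx=5,fy=5,interpolation=2)
cv2.imwrite('pics/p1.png',np.hstack([cv2.copyMakeBorder(a,0,125,0,0,0),b])); go()
E
```

```text
clock: 3.72
tcp_pos: [447.4, 235.6, 71.3]
orientation: [0.119, 0.993, -0.001, -0.0]
contact_force: [0.3, -0.1, 1.0]
width: 0.146
gripper_force: 0.0
clock: 4.13
tcp_pos: [472.5, 230.3, 72.4]
orientation: [0.119, 0.993, 0.001, 0.001]
contact_force: [0.8, 0.1, 0.3]
width: 0.15
gripper_force: 0.0
clock: 4.47
tcp_pos: [479.6, 227.9, 71.5]
orientation: [0.119, 0.993, -0.0, -0.0]
contact_force: [0.8, -0.4, -0.2]
width: 0.152
gripper_force: 0.0
t 4.57 p [479.4 228.   71.5] yaw_y 1.333 tilt [-0.0003 -0.0002]
```

View pics/p1.png

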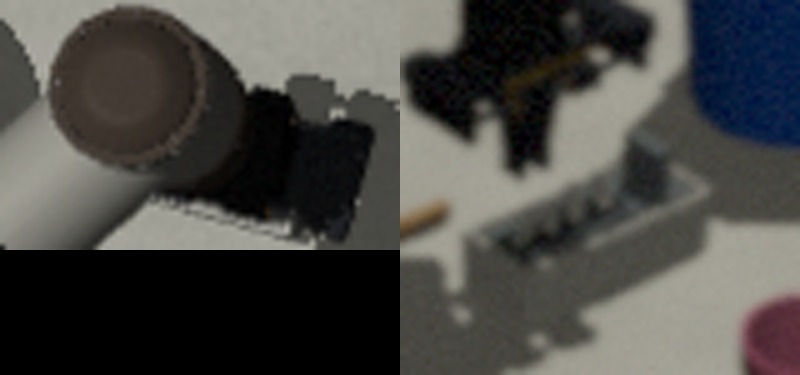

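The top view is blocked by the wrist. In the scene view, the fingertips at px (341,162) look higher than expected, so I'll check that against the calibration.

```bash
python3 - <<'E'
from h import *
i=img('scene'); o=bot.observe()
print('tcp px',proj(i,o['tcp_pos']), 'crop',(proj(i,o['tcp_pos'])-[315,130]+.5)*5+[400,0])
tier,cr=np.load('est.npy')
print('front rim corner',proj(i,tl(39,-95,50)),'paddle1',proj(i,tl(0,-70,70)))
E
```

```text
tcp px [[339.53081411 171.35153239]] crop [[525.15407053 209.25766197]]
front rim corner [[339.75327283 184.87573514]] paddle1 [[338.07333459 173.62681481]]
```

```bash
python3 - <<'E'
from h import *
i=img('scene'); t=img('top')
s0=cv2.imread('pics/scene0.png'); t0=cv2.imread('pics/top0.png')
p=np.array([139.3,-609.2,185.7])
Y=np.array([-.223,.975,0])
pts=[p,p+43*Y,p-43*Y]; q=proj(i,pts); print(q, proj(t,pts))
a=s0[150:240,10:130].copy(); a=cv2.resize(a,None,fx=5,fy=5,interpolation=2)
for u in q: cv2.circle(a,tuple(int(v) for v in (u-[10,150]+.5)*5),4,(0,0,255),1)
o=bot.observe(); b=cv2.resize(i['pixels'][130:205,315:355],None,fx=5,fy=5,interpolation=2)
u=proj(i,o['tcp_pos'])[0]; cv2.circle(b,tuple(int(v) for v in (u-[315,130]+.5)*5),4,(0,0,255),1)
cv2.imwrite('pics/f.png',np.hstack([a,cv2.copyMakeBorder(b,0,75,0,0,0)]))
E
```

```text
[[ 78.81249279 224.83630339]
 [ 89.96088867 216.49530619]
 [ 67.14060178 233.55802793]] [[530.03993519 334.01005821]
 [516.26241165 337.08230311]
 [543.81571056 330.94472728]]
```

View pics/f.png

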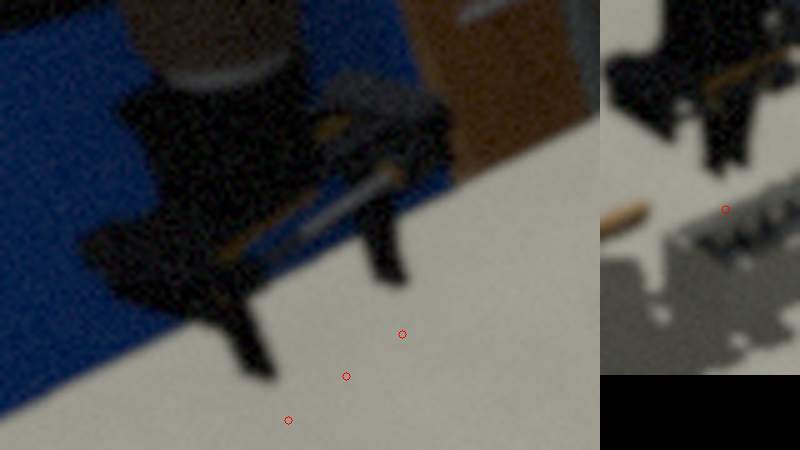

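```bash
python3 - <<'E'
from h import *
a=cv2.imread('pics/scene0.png').astype(int); b=np.mean([img('scene')['pixels'] for _ in range(4)],0)
d=(a-b).mean(2).round().astype(int)
print(d[200:238:1,58:96:2])
E
```

```text
[[ -12  -10    3    0   -5    1    1    7   -3    0    0   -4  -37 -114
  -150 -127  -41   -4   -2]
 [ -11  -20  -10    1   -3    1   -3   -1   -2   -2   -2   -2  -24 -107
  -150 -128  -50   -7   -1]
 [ -23  -18   -7    2   -1    1   -2   -4   -1    0   -2    1  -18  -93
  -152 -143  -68   -9   -2]
 [ -20  -14  -24   -6    0   -1    0   -1    1   -4   -2   -2  -12  -78
  -138 -138  -76  -10   -2]
 [ -27  -28   -9    1   -2    1   -3    0   -3   -5   -1   -2   -7  -57
  -128 -131  -95  -21   -2]
 [ -22  -18  -13   -6   -2   -2   -3   -3   -3   -1   -2   -1   -7  -48
  -110 -127 -109  -26   -5]
 [ -25  -34  -33  -12   -3    0   -4    1   -2   -2   -2   -3   -3  -30
   -66  -98  -92  -24   -5]
 [ -36  -49  -41  -16   -4    0   -2   -3    0   -2    1   -2   -2  -13
   -27  -51  -48  -16   -2]
 [ -49  -53  -37  -11   -2   -2   -1    0   -2   -4   -1   -2   -2   -5
    -7  -23  -19   -5   -2]
 [ -80  -50  -21   -5   -5    0   -1   -2   -3   -1   -4   -2   -4   -2
    -2   -7   -6   -3   -3]
 [-115  -46  -10   -3   -6   -2   -2   -4   -2   -1   -4   -2   -3   -2
    -2   -1   -3   -4   -3]

[... 2000 characters left out ...]
 [  -3   -3   -2   -3   -1   -4   -5   -2    0   -2   -2   -2   -2   -1
    -3   -1   -4   -2   -4]
 [  -1   -2   -3   -2    0   -3   -2   -1    0   -1   -2   -2    0   -3
    -1   -3   -3   -1   -2]
 [  -3   -2   -2   -1    0   -3   -2    0   -5   -3   -1   -4   -3   -2
    -2   -1   -3   -2   -1]
 [  -2   -2   -1   -3   -3   -4   -3   -1   -1   -3   -1   -2   -2   -2
    -2   -3   -3   -2   -1]
 [  -2   -1   -4   -3   -3   -1   -1   -4    0   -2   -2   -1   -3   -3
    -3   -1   -3   -5   -3]
 [  -2   -3   -1   -2   -1   -2   -2   -4   -1   -3   -2   -4   -1   -4
    -3   -3    1    0   -1]
 [  -3   -1   -2   -2   -4   -1   -2   -1   -2   -3   -1   -3    0   -2
    -3   -2   -3   -1   -1]]
```

```bash
python3 - <<'E'
from h import *
i=img('scene'); t=img('top')
print('base px',proj(i,[0,0,0]),proj(t,[0,0,0]))
p=np.array([139.3,-609.2,185.7]);Y=np.array([-.223,.975,0])
for n,o in(('rep',[0,0,0]),('z+37',[0,0,37]),('h',[-31,41,0])):
    P=[p+o+51*Y,p+o-51*Y]; print(n,proj(i,P).round(1).tolist(),proj(t,P).round(1).tolist())
a=cv2.imread('pics/top0.png'); d=np.abs(a.astype(int)-t['pixels']).max(2)
b=a.max(2)
for r in range(322,376,2): print(r,''.join(('#' if b[r,c]<35 else '+' if d[r,c]>40 else '.') for c in range(500,600)))
E
```

```text
base px [[209.83535608 171.64619514]] [[329.22494122 365.59278106]]
rep [[92.0, 215.0], [64.9, 235.2]] [[513.7, 337.7], [546.4, 330.4]]
z+37 [[88.6, 205.0], [61.0, 225.1]] [[519.2, 339.7], [552.9, 332.2]]
h [[98.1, 204.7], [72.1, 223.8]] [[500.7, 348.2], [533.5, 340.9]]
322 ++++++++++++++++++++++++++++..++..............+++++...........+##+.+........++++++++++++++++++++++++
324 ++++++++++++++++++++++++++++..............+++.+++++.....................++++++++++++++++++++++++++++
326 +++++++++++++++++++++++.++..+.........++..+++.+++++......+######.........+++++++++++++++++++++++++++
328 +++++++++++++++.+++++.+.+...............+++++.++++....+###+.....#+........++++++++++++++++++++++++++
330 +++++++.++++++++........+.........+..++++++++..+.....##############........+++++++++++++++++++++++++
332 ++++++++.....+..................+++++++++++++..#####################........++++++++++++++++++++++++
334 ++++++++.................++....+++++++++++++#########################.........++++++++++++++++++++++
336 +++......................++++..+++++++++++############################.........+++++++++++
[... 1305 characters left out ...]
#+++++................................+########.......................
364 ..+++++++++++............................................................#####......................
366 +++++++++++...................................................................+#....................
368 ++++++++++......................................................................++++................
370 ++++++++............................................................................++++.++.........
372 +++++....................................................................................+++........
374 +...................................................................................................
```

Converted, 22 mm is 0.0293, 21 mm is 0.028.

```bash
echo '[{"finger_gap": 0.15,"pos": [0.0293,0,0]},{"finger_gap": 0.15,"pos": [0.0293,0,0]},{"finger_gap": 0.15,"pos": [0.028,0,0]},{"finger_gap": 0.15,"pos": [0,0,0.0267]},{"finger_gap": 0.15,"pos": [0,0,0.0267]},{"finger_gap": 0.15,"pos": [0,0,0.02]},{"finger_gap": 0.15,"pos": [0,0,0.0067]},{"finger_gap": 0.15},{"finger_gap": 0.15}]' > mv.in && python3 jog.py mv.in
echo '[{"finger_gap": 0.15,"pos": [0,0,0.004]},{"finger_gap": 0.15,"pos": [0,0,0.004]},{"finger_gap": 0.15}]' > mv.in && python3 jog.py mv.in
echo '[{"finger_gap": 0.15,"pos": [0,0,0.004]},{"finger_gap": 0.15,"pos": [0,0,0.0027]},{"finger_gap": 0.15}]' > mv.in && python3 jog.py mv.in
```

```text
clock: 5.77
tcp_pos: [416.8, 243.6, 11.9]
orientation: [0.119, 0.993, 0.0, 0.0]
contact_force: [0.7, -0.8, 0.9]
width: 0.151
gripper_force: 0.0
clock: 6.02
tcp_pos: [416.4, 243.4, 5.6]
orientation: [0.119, 0.993, 0.0, 0.0]
contact_force: [0.2, -0.3, -0.0]
width: 0.151
gripper_force: 0.0
clock: 6.27
tcp_pos: [416.1, 243.1, 0.2]
orientation: [0.119, 0.993, -0.0, -0.0]
contact_force: [0.3, 0.6, -0.1]
width: 0.146
gripper_force: 0.0
```

Units first: shifts go in shares of 750 mm and turns go in shares of 45 degrees. So 2 mm is 0.0027.

```bash
echo '[{"finger_gap": 0.15,"pos": [0,0,0.0027]},{"finger_gap": 0.15}]' > mv.in && python3 jog.py mv.in
echo '[{"finger_gap": 0.15,"pos": [0,0,0.0027]},{"finger_gap": 0.15}]' > mv.in && python3 jog.py mv.in
python3 - <<'E'
from h import *
i=img('scene'); cv2.imwrite('pics/g.png',cv2.resize(i['pixels'][130:205,290:395],None,fx=7,fy=7,interpolation=2)); o=bot.observe()
print((proj(i,o['tcp_pos'])-[290,130]+.5)*7)
E
```

```text
clock: 6.43
tcp_pos: [416.2, 243.2, -1.7]
orientation: [0.119, 0.993, -0.0, -0.0]
contact_force: [-0.4, -0.7, -0.9]
width: 0.15
gripper_force: 0.0
clock: 6.6
tcp_pos: [416.2, 243.2, -3.7]
orientation: [0.119, 0.993, -0.0, -0.0]
contact_force: [0.3, 0.0, -0.4]
width: 0.152
gripper_force: 0.0
[[271.7312061  355.87742883]]
```

View pics/g.png

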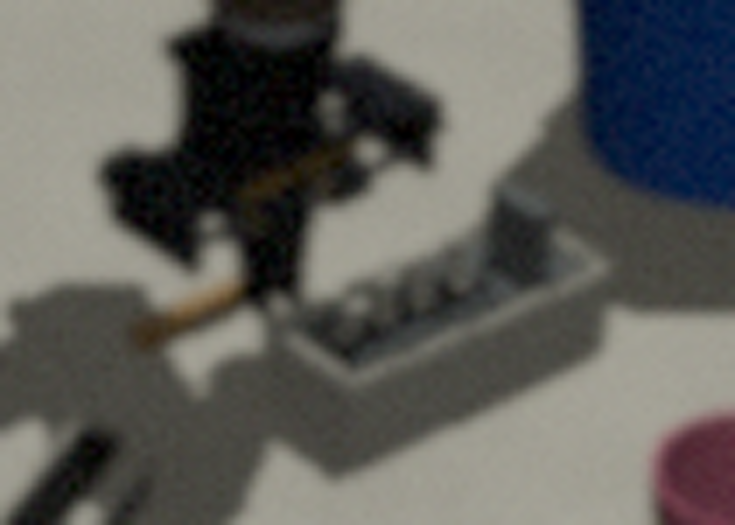

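Fingertips actually end at about px (272,300), versus (272,356) for the reported TCP, so the real tips are roughly 35 mm above what is reported. I'll calibrate by touching the table.

Converted, 10 mm is 0.0133, 8 mm is 0.0107.

```bash
echo '[{"finger_gap": 0.15,"pos": [0,0,0.0133]},{"finger_gap": 0.15,"pos": [0,0,0.0107]},{"finger_gap": 0.15,"pos": [0,0,0.004]},{"finger_gap": 0.15}]' > mv.in && python3 jog.py mv.in
echo '[{"finger_gap": 0.15,"pos": [0,0,0.0027]},{"finger_gap": 0.15,"pos": [0,0,0.0027]},{"finger_gap": 0.15}]' > mv.in && python3 jog.py mv.in
echo '[{"finger_gap": 0.15,"pos": [0,0,0.0027]},{"finger_gap": 0.15}]' > mv.in && python3 jog.py mv.in
echo '[{"finger_gap": 0.15,"pos": [0,0,0.0027]},{"finger_gap": 0.15}]' > mv.in && python3 jog.py mv.in
```

```text
clock: 6.98
tcp_pos: [415.8, 242.7, -25.4]
orientation: [0.119, 0.993, -0.001, -0.001]
contact_force: [-0.8, 0.5, -0.7]
width: 0.151
gripper_force: 0.0
clock: 7.23
tcp_pos: [416.3, 243.3, -28.6]
orientation: [0.119, 0.993, -0.0, -0.0]
contact_force: [1.6, -0.2, 0.4]
width: 0.153
gripper_force: 0.0
clock: 7.4
tcp_pos: [416.3, 243.3, -30.6]
orientation: [0.119, 0.993, -0.0, -0.0]
contact_force: [-0.0, -0.6, 0.5]
width: 0.151
gripper_force: 0.0
clock: 7.57
tcp_pos: [416.2, 243.3, -32.7]
orientation: [0.119, 0.993, -0.0, -0.0]
contact_force: [-0.5, 0.2, -0.3]
width: 0.152
gripper_force: 0.0
```

Converted, 2 mm is 0.0027.

```bash
echo '[{"finger_gap": 0.15,"pos": [0,0,0.0027]},{"finger_gap": 0.15}]' > mv.in && python3 jog.py mv.in|head -4
echo '[{"finger_gap": 0.15,"pos": [0,0,0.0013]},{"finger_gap": 0.15}]' > mv.in && python3 jog.py mv.in|head -4
echo '[{"finger_gap": 0.15,"pos": [0,0,0.0013]},{"finger_gap": 0.15}]' > mv.in && python3 jog.py mv.in|head -4
```

```text
clock: 7.73
tcp_pos: [416.2, 243.2, -34.7]
orientation: [0.119, 0.993, -0.0, -0.0]
contact_force: [-0.4, -0.6, 0.0]
clock: 7.9
tcp_pos: [416.3, 243.3, -35.6]
orientation: [0.119, 0.993, -0.0, -0.0]
contact_force: [0.9, -0.4, -0.1]
clock: 8.07
tcp_pos: [416.4, 243.4, -36.4]
orientation: [0.119, 0.993, 0.0, 0.0]
contact_force: [-0.2, 0.4, -0.1]
```

Converted, 1 mm is 0.0013.

```bash
for k in 1 2; do echo '[{"finger_gap": 0.15,"pos": [0,0,0.0013]},{"finger_gap": 0.15}]' > mv.in && python3 jog.py mv.in|sed -n '2p;4p'; done;  python3 - <<'E'
from h import *
i=img('scene'); a=i['pixels'][155:190,315:345].max(2)
b=cv2.imread('pics/scene0.png')[155:190,315:345].max(2)
print((proj(i,bot.observe()['tcp_pos']+[0,0,37])))
for r in range(35): print(155+r,''.join('#' if a[r,c]<60 and b[r,c]>90 else '.' for c in range(30)))
E
```

```text
tcp_pos: [416.4, 243.4, -36.5]
contact_force: [-2.8, -1.0, 8.1]
tcp_pos: [416.4, 243.4, -36.6]
contact_force: [-4.4, -2.1, 16.9]
[[328.40273563 179.47947752]]
155 ..############################
156 .#########################..##
157 .########################....#
158 #########################.....
159 #########################.....
160 ##########################....
161 ###########################...
162 ###########################...
163 ###########################...
164 ##########################....
165 #######################.......
166 ###################...........
167 ###################...........
168 ####..#############...........
169 ####...###########............
170 ####...###########............
171 #####...##########............
172 #####...##########............
173 #####....#########............
174 ####.....#######..............
175 #.........#####...............
176 ..........####................
177 ..........###.................
178 ..........###.................
179 ..........###.................
180 .........####.................
181 ..........###.................
182 ............#.................
183 ..............................
184 ..............................
185 ..............................
186 ..............................
187 ..............................
188 ..............................
189 ..............................
```

The table touch came at reported z = -36.4, so true tip z = reported + 36.5 and the horizontal position is correct. I'll redo the push with that offset.

Converted, -25 mm is -0.0333.

```bash
echo '[{"finger_gap": 0.15,"pos": [0,0,-0.0333]},{"finger_gap": 0.15,"pos": [0,0,-0.0333]},{"finger_gap": 0.15,"pos": [0,0,-0.0333]},{"finger_gap": 0.15}]' > mv.in && python3 jog.py mv.in|sed -n '2p;4p';  cat >> h.py <<'E'
OFF=36.5
def loc(p=None):
    p=np.load('est.npy')[0] if p is None else p
    o=bot.observe(); d=o['tcp_pos'][:2]-p[:2]; c,s=np.cos(p[2]),np.sin(p[2])
    R=Ro.from_quat(o['orientation']).as_matrix()
    print('t %.2f local'%o['clock'],np.round([d@[c,s],d@[-s,c],o['tcp_pos'][2]+OFF],1),'dyaw %.3f'%(np.arctan2(R[1,1],R[0,1])-np.pi/2-p[2]),'F',o['contact_force'].round(1),'w %.3f g %.1f'%(o['width'],o['gripper_force']))
E
python3 -c "
from h import *
loc()"
```

```text
tcp_pos: [419.0, 246.0, 41.0]
contact_force: [1.5, -0.0, -0.4]
t 8.78 local [-69.5 -53.6  77.5] dyaw 0.001 F [ 1.5 -0.  -0.4] w 0.151 g 0.0
```

Converted, -14 mm is -0.0187, -1 mm is -0.0013.

```bash
echo '[{"finger_gap": 0.15,"pos": [-0.0187,-0.0013,0]},{"finger_gap": 0.15,"pos": [-0.0187,-0.0013,0]},{"finger_gap": 0.15}]' > mv.in && python3 jog.py mv.in >/dev/null; python3 -c "
from h import *
loc()"
echo '[{"finger_gap": 0.15,"pos": [-0.008,0,0]},{"finger_gap": 0.15,"pos": [-0.008,0,0]},{"finger_gap": 0.15,"pos": [-0.008,0,0]},{"finger_gap": 0.15,"pos": [-0.008,0,0]},{"finger_gap": 0.15}]' > mv.in && python3 jog.py mv.in|sed -n '2p;4p'
echo '[{"finger_gap": 0.15,"pos": [-0.0067,0,0]},{"finger_gap": 0.15,"pos": [-0.004,0,0]},{"finger_gap": 0.15},{"finger_gap": 0.15}]' > mv.in && python3 jog.py mv.in|sed -n '2p;4p'
python3 -c "
from h import *
loc()"
```

```text
t 9.03 local [-42.  -58.4  73. ] dyaw -0.001 F [-0.  1.  1.] w 0.149 g 0.0
tcp_pos: [467.4, 229.2, 36.4]
contact_force: [0.3, -0.4, 0.0]
tcp_pos: [474.2, 227.2, 36.5]
contact_force: [-0.7, 0.3, -0.2]
t 9.78 local [-11.5 -58.8  73. ] dyaw -0.001 F [-0.7  0.3 -0.2] w 0.147 g 0.0
```

Converted, -3 mm is -0.004.

```bash
for k in 1; do echo '[{"finger_gap": 0.15,"pos": [-0.004,0,0]},{"finger_gap": 0.15,"pos": [-0.004,0,0]},{"finger_gap": 0.15}]' > mv.in && python3 jog.py mv.in|sed -n '2p;4p'; echo '[{"finger_gap": 0.15,"pos": [-0.0027,0,0]},{"finger_gap": 0.15}]' > mv.in && python3 jog.py mv.in|sed -n '2p;4p';echo '[{"finger_gap": 0.15,"pos": [-0.0027,0,0]},{"finger_gap": 0.15}]' > mv.in && python3 jog.py mv.in|sed -n '2p;4p'; done
python3 -c "
from h import *
loc()"
```

```text
tcp_pos: [480.0, 225.5, 36.4]
contact_force: [-0.4, -0.6, 0.1]
tcp_pos: [481.8, 225.0, 36.3]
contact_force: [-0.8, -0.8, 0.7]
tcp_pos: [483.9, 224.7, 36.4]
contact_force: [-0.7, -0.8, -0.5]
t 10.37 local [ -1.5 -59.   72.9] dyaw -0.000 F [-0.7 -0.8 -0.5] w 0.147 g 0.6
```

Converted, -2 mm is -0.0027.

```bash
for k in 1; do echo '[{"finger_gap": 0.15,"pos": [-0.0027,0,0]},{"finger_gap": 0.15}]' > mv.in && python3 jog.py mv.in|sed -n '2p;4p';echo '[{"finger_gap": 0.15,"pos": [-0.0027,0,0]},{"finger_gap": 0.15}]' > mv.in && python3 jog.py mv.in|sed -n '2p;4p';echo '[{"finger_gap": 0.15,"pos": [-0.0027,0,0]},{"finger_gap": 0.15}]' > mv.in && python3 jog.py mv.in|sed -n '2p;4p'; done
python3 -c "
from h import *
loc()"
```

```text
tcp_pos: [485.7, 224.3, 36.4]
contact_force: [-1.7, -0.1, -0.6]
tcp_pos: [487.2, 223.6, 36.3]
contact_force: [-3.9, -1.8, 1.4]
tcp_pos: [488.7, 223.4, 36.7]
contact_force: [-7.2, 1.8, 4.2]
t 10.87 local [  3.5 -59.1  73.2] dyaw -0.001 F [-7.2  1.8  4.2] w 0.150 g 8.0
```

Converted, 27 mm is 0.036, 25 mm is 0.0333.

```bash
echo '[{"finger_gap": 0.15,"pos": [0.0267,0,0]},{"finger_gap": 0.15,"pos": [0.0333,0,0]},{"finger_gap": 0.15,"pos": [0,0.036,0]},{"finger_gap": 0.15,"pos": [0,0.036,0]},{"finger_gap": 0.15,"pos": [0,0.036,0]},{"finger_gap": 0.15},{"finger_gap": 0.15}]' > mv.in && python3 jog.py mv.in|sed -n '2p;4p';python3 -c "
from h import *
loc()"
echo '[{"finger_gap": 0.15,"pos": [-0.0107,0,0]},{"finger_gap": 0.15,"pos": [-0.0093,0,0]},{"finger_gap": 0.15,"pos": [-0.0093,0,0]},{"finger_gap": 0.15,"pos": [-0.0093,0,0]},{"finger_gap": 0.15,"pos": [-0.0093,0,0]},{"finger_gap": 0.15,"pos": [-0.0053,0,0]},{"finger_gap": 0.15}]' > mv.in && python3 jog.py mv.in|sed -n '2p;4p'
echo '[{"finger_gap": 0.15,"pos": [-0.0027,0,0]},{"finger_gap": 0.15,"pos": [-0.0013,0,0]},{"finger_gap": 0.15}]' > mv.in && python3 jog.py mv.in|sed -n '2p;4p'
python3 -c "
from h import *
loc()"
```

```text
tcp_pos: [466.3, 314.9, 36.9]
contact_force: [-1.1, 0.0, -0.2]
t 11.45 local [-39.8  24.6  73.4] dyaw 0.002 F [-1.1  0.  -0.2] w 0.142 g 0.0
tcp_pos: [504.7, 302.2, 36.3]
contact_force: [0.5, -2.5, 1.5]
tcp_pos: [506.2, 301.9, 36.1]
contact_force: [-1.8, -1.3, -0.6]
t 12.28 local [ 2.  21.3 72.6] dyaw -0.001 F [-1.8 -1.3 -0.6] w 0.151 g 1.1
```

```bash
echo '[{"finger_gap": 0.15,"pos": [-0.0027,0,0]},{"finger_gap": 0.15},{"finger_gap": 0.15}]' > mv.in && python3 jog.py mv.in|sed -n '2p;4p'
echo '[{"finger_gap": 0.15,"pos": [-0.0013,0,0]},{"finger_gap": 0.15},{"finger_gap": 0.15}]' > mv.in && python3 jog.py mv.in|sed -n '2p;4p'
python3 -c "
from h import *
loc()"
```

```text
tcp_pos: [508.7, 302.3, 36.3]
contact_force: [0.0, -2.1, -0.7]
tcp_pos: [509.7, 302.0, 36.5]
contact_force: [-1.2, -0.9, -0.4]
t 12.78 local [ 5.4 22.3 73. ] dyaw -0.000 F [-1.2 -0.9 -0.4] w 0.156 g 0.8
```

Converted, -2 mm is -0.0027.

```bash
echo '[{"finger_gap": 0.15,"pos": [-0.0027,0,0]},{"finger_gap": 0.15},{"finger_gap": 0.15}]' > mv.in && python3 jog.py mv.in|sed -n '2p;4p'
echo '[{"finger_gap": 0.15,"pos": [-0.0027,0,0]},{"finger_gap": 0.15},{"finger_gap": 0.15}]' > mv.in && python3 jog.py mv.in|sed -n '2p;4p'
python3 -c "
from h import *
loc()"
```

```text
tcp_pos: [512.0, 301.5, 36.6]
contact_force: [-1.3, -1.0, -0.9]
tcp_pos: [514.0, 301.0, 36.6]
contact_force: [-1.1, -2.1, 0.1]
t 13.28 local [ 9.7 22.3 73.1] dyaw -0.000 F [-1.1 -2.1  0.1] w 0.150 g 0.9
```

Converted, -30 mm is -0.04, -20 mm is -0.0267.

```bash
echo '[{"finger_gap": 0.15,"pos": [0.0053,0,0]},{"finger_gap": 0,"pos": [0,0,-0.04]},{"finger_gap": 0,"pos": [-0.0213,-0.024,0]},{"finger_gap": 0,"pos": [-0.0267,-0.024,0]},{"finger_gap": 0},{"finger_gap": 0}]' > mv.in && python3 jog.py mv.in>/dev/null;python3 -c "
from h import *
loc()"
```

```text
t 13.78 local [ 42.5 -13.5 103.6] dyaw -0.002 F [ 0.2  0.  -0.4] w 0.008 g 0.0
```

Converted, 16 mm is 0.0213, 15 mm is 0.02.

```bash
echo '[{"finger_gap": 0,"pos": [0,0,0.0213]},{"finger_gap": 0,"pos": [0,0,0.02]},{"finger_gap": 0},{"finger_gap": 0,"pos": [0.0093,0,0]},{"finger_gap": 0,"pos": [0.0093,0,0]},{"finger_gap": 0,"pos": [0.0093,0,0]},{"finger_gap": 0,"pos": [0.0093,0,0]},{"finger_gap": 0,"pos": [0.008,0,0]},{"finger_gap": 0,"pos": [0.0053,0,0]},{"finger_gap": 0}]' > mv.in && python3 jog.py mv.in|sed -n '2p;4p'
echo '[{"finger_gap": 0,"pos": [0.0027,0,0]},{"finger_gap": 0},{"finger_gap": 0}]' > mv.in && python3 jog.py mv.in|sed -n '2p;4p'
echo '[{"finger_gap": 0,"pos": [0.0027,0,0]},{"finger_gap": 0},{"finger_gap": 0}]' > mv.in && python3 jog.py mv.in|sed -n '2p;4p'
echo '[{"finger_gap": 0,"pos": [0.0027,0,0]},{"finger_gap": 0},{"finger_gap": 0}]' > mv.in && python3 jog.py mv.in|sed -n '2p;4p'
python3 -c "
from h import *
loc()"
```

```text
tcp_pos: [499.5, 268.2, 36.7]
contact_force: [2.1, -1.2, 2.4]
tcp_pos: [498.6, 268.4, 36.5]
contact_force: [1.9, -1.1, 4.9]
tcp_pos: [496.9, 268.9, 36.6]
contact_force: [2.9, -1.9, 7.4]
tcp_pos: [495.0, 269.5, 36.7]
contact_force: [2.0, 0.1, 6.4]
t 15.37 local [ -1.2 -12.8  73.2] dyaw -0.000 F [2.  0.1 6.4] w 0.005 g 2.9
```

Converted, 2 mm is 0.0027.

```bash
echo '[{"finger_gap": 0,"pos": [0.0027,0,0]},{"finger_gap": 0},{"finger_gap": 0}]' > mv.in && python3 jog.py mv.in|sed -n '2p;4p'
echo '[{"finger_gap": 0,"pos": [0.0027,0,0]},{"finger_gap": 0},{"finger_gap": 0}]' > mv.in && python3 jog.py mv.in|sed -n '2p;4p'
echo '[{"finger_gap": 0,"pos": [0.0027,0,0]},{"finger_gap": 0},{"finger_gap": 0}]' > mv.in && python3 jog.py mv.in|sed -n '2p;4p'
python3 -c "
from h import *
loc()"
```

```text
tcp_pos: [493.0, 270.0, 36.7]
contact_force: [2.7, -1.4, 7.5]
tcp_pos: [491.1, 270.6, 36.7]
contact_force: [2.0, -0.7, 8.1]
tcp_pos: [489.2, 271.1, 36.9]
contact_force: [2.1, -0.3, 9.0]
t 16.12 local [ -7.2 -12.6  73.4] dyaw 0.000 F [ 2.1 -0.3  9. ] w 0.007 g 3.2
```

Converted, -40 mm is -0.0533, -30 mm is -0.04.

```bash
echo '[{"finger_gap": 0.15,"pos": [-0.004,0,0]},{"finger_gap": 0.15,"pos": [0,0,-0.04]},{"finger_gap": 0.15,"pos": [0,0,-0.04]},{"finger_gap": 0.15,"pos": [0,-0.0533,0]},{"finger_gap": 0.15,"pos": [0,-0.0533,0]},{"finger_gap": 0.15,"pos": [0,-0.0533,0]},{"finger_gap": 0.15,"pos": [0,-0.0533,0]},{"finger_gap": 0.15,"pos": [0,-0.0533,0]},{"finger_gap": 0.15,"pos": [0,-0.0533,0]},{"finger_gap": 0.15}]' > mv.in && python3 jog.py mv.in|sed -n '2p'
python3 - <<'E'
from h import *
t=img('top');s=img('scene')
n=lambda g:np.mean([bot.get_image(g)['pixels'].astype(float) for _ in range(6)],0).astype(np.uint8)
a=cv2.resize(n('top')[195:242,218:286],None,fx=11,fy=6*1.833,interpolation=2)[:,:]
a=cv2.resize(n('top')[197:240,220:286],(792,516),interpolation=2)
cv2.imwrite('pics/z1.png',a)
cv2.imwrite('pics/z1s.png',cv2.resize(n('scene')[150:200,320:386],(792,600),interpolation=2))
E
```

```text
tcp_pos: [428.9, 31.2, 94.1]
```

View pics/z1.png

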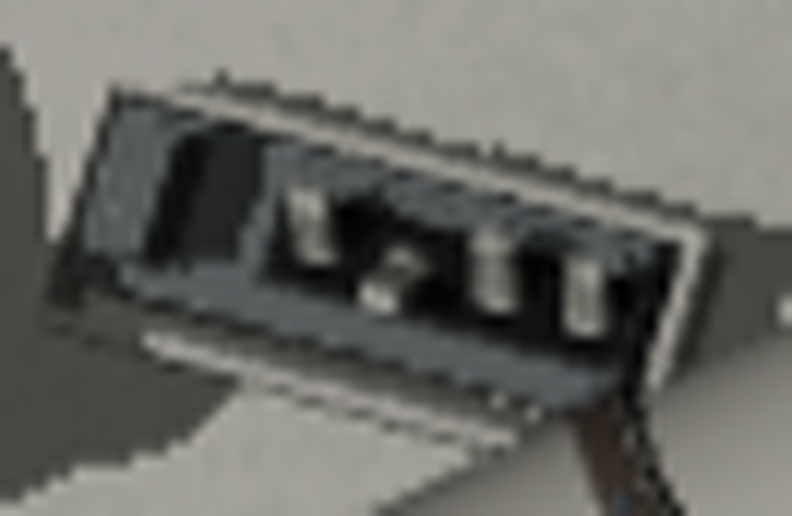

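```bash
python3 - <<'E'
from h import *
t=img('top')
f=lambda L:(np.array(L,float)+.5)/12-.5+[220,197]
def edge(a,y,sx,top=1):  # corner at top, side sx*3.5
    h=31*top; return [h*np.sin(a)+sx*3.5*np.cos(a), y, 50+h*np.cos(a)-sx*3.5*np.sin(a)]
on=f([[585,256],[492,230],[305,188]])
fin=None
L=[edge(.45,y,1) for y in(-70,-42,14)]
# add paddle foot visible lower ends
lo=f([[587,335],[497,310],[320,262]]); 
tier=np.load('est.npy')[0]
r=least_squares(lambda p:(proj(t,fr(p,L))-on).ravel(),tier,x_scale=[10,10,.1]); p=r.x; print('timer if +.45',p,r.fun.round(2)); y=tier[2]
d=(p-tier)[:2]; print('local off',d@[np.cos(y),np.sin(y)],d@[-np.sin(y),np.cos(y)])
g=lambda P:((proj(t,fr(p,P))-[220,197]+.5)*12).round(0).tolist()
print('feet',g([[ -3.5,y,50] for y in(-70,-42,14)]),'lo obs',[[587,335],[497,310],[320,262]])
for a in(-.45,-.3,-.15,0,.15): print(a,'P3 -x edge, +x edge',g([edge(a,-14,-1),edge(a,-14,1)]))
E
```

```text
timer if +.45 [ 5.02612834e+02  2.89253178e+02 -2.28284727e-01] [-0.12 -0.15 -0.06  0.17  0.18 -0.01]
local off 1.4925034360779472 8.18648020021888
feet [[580.0, 332.0], [489.0, 310.0], [308.0, 266.0]] lo obs [[587, 335], [497, 310], [320, 262]]
-0.45 P3 -x edge, +x edge [[369.0, 320.0], [373.0, 298.0]]
-0.3 P3 -x edge, +x edge [[372.0, 306.0], [376.0, 283.0]]
-0.15 P3 -x edge, +x edge [[375.0, 290.0], [380.0, 267.0]]
0 P3 -x edge, +x edge [[378.0, 275.0], [385.0, 252.0]]
0.15 P3 -x edge, +x edge [[382.0, 259.0], [389.0, 237.0]]
```

Paddles 1, 2 and 4 (tips px (585,258), (492,232), (305,188)) are fully on. Paddle 3 (tip (380,298)) leans off at roughly -0.35, so I'll push it again lower down for margin.

```bash
python3 -c "
from h import *
loc(); go(tl(44,-10,94.1),turn=np.load('est.npy')[0][2]+np.pi/2)"
```

```text
t 18.00 local [  -5.6 -253.8  132.1] dyaw -0.000 F [ 0.3 -0.5 -0.7] w 0.151 g 0.0
t 18.00 p [434.   36.3  95.6] yaw_y 1.332 tilt [0.0001 0.    ]
tool turn -0.000
-> [539.6 261.6  94.1] d tool [-49.6 243.8   1.5]
```

```bash
echo '[{"finger_gap": 0,"pos": [-0.0107,0.0533,0]},{"finger_gap": 0,"pos": [-0.0107,0.0533,0]},{"finger_gap": 0,"pos": [-0.0107,0.0533,0]},{"finger_gap": 0,"pos": [-0.0107,0.0533,0]},{"finger_gap": 0,"pos": [-0.0107,0.0533,0]},{"finger_gap": 0,"pos": [-0.0107,0.0533,0]},{"finger_gap": 0,"pos": [-0.0021,0.0053,0]},{"finger_gap": 0,"pos": [0,0,0.04]},{"finger_gap": 0,"pos": [0,0,0.04]},{"finger_gap": 0,"pos": [0,0,0.0107]},{"finger_gap": 0},{"finger_gap": 0}]' > mv.in && python3 jog.py mv.in|sed -n '2p;4p'
python3 -c "
from h import *
loc()"
echo '[{"finger_gap": 0,"pos": [0.0093,0,0]},{"finger_gap": 0,"pos": [0.0093,0,0]},{"finger_gap": 0,"pos": [0.0093,0,0]},{"finger_gap": 0,"pos": [0.0093,0,0]},{"finger_gap": 0,"pos": [0.008,0,0]},{"finger_gap": 0},{"finger_gap": 0}]' > mv.in && python3 jog.py mv.in|sed -n '2p;4p'
echo '[{"finger_gap": 0,"pos": [0.0027,0,0]},{"finger_gap": 0,"pos": [0.0027,0,0]},{"finger_gap": 0}]' > mv.in && python3 jog.py mv.in|sed -n '2p;4p'
python3 -c "
from h import *
loc()"
```

```text
tcp_pos: [540.3, 261.6, 28.0]
contact_force: [0.0, -0.3, -0.6]
t 19.00 local [44.6 -9.8 64.5] dyaw 0.000 F [ 0.  -0.3 -0.6] w 0.006 g 0.0
tcp_pos: [507.0, 270.1, 28.3]
contact_force: [2.5, -1.6, 0.8]
tcp_pos: [504.0, 271.1, 28.6]
contact_force: [2.6, -2.3, 5.0]
t 19.83 local [ 7.1 -9.2 65.1] dyaw 0.000 F [ 2.6 -2.3  5. ] w 0.001 g 2.6
```

Converted, 2 mm is 0.0027.

```bash
echo '[{"finger_gap": 0,"pos": [0.0027,0,0]},{"finger_gap": 0},{"finger_gap": 0}]' > mv.in && python3 jog.py mv.in|sed -n '2p;4p'
echo '[{"finger_gap": 0,"pos": [0.0027,0,0]},{"finger_gap": 0},{"finger_gap": 0}]' > mv.in && python3 jog.py mv.in|sed -n '2p;4p'
echo '[{"finger_gap": 0,"pos": [0.0027,0,0]},{"finger_gap": 0},{"finger_gap": 0}]' > mv.in && python3 jog.py mv.in|sed -n '2p;4p'
```

```text
tcp_pos: [502.4, 271.5, 28.9]
contact_force: [2.7, -2.2, 6.9]
tcp_pos: [500.7, 272.0, 29.3]
contact_force: [2.9, -3.5, 8.3]
tcp_pos: [499.0, 272.5, 29.7]
contact_force: [2.9, -3.8, 9.9]
```

Converted, -30 mm is -0.04, -6 mm is -0.008.

```bash
echo '[{"finger_gap": 0,"pos": [-0.008,0,0]},{"finger_gap": 0,"pos": [0,0,-0.04]},{"finger_gap": 0,"pos": [0,0,-0.04]},{"finger_gap": 0.4},{"finger_gap": 0.4}]' > mv.in && python3 jog.py mv.in >/dev/null
python3 -c "
from h import *
loc(); go(tl(2,63,125-OFF),turn=np.load('est.npy')[0][2]+np.pi/2)"
```

```text
t 21.00 local [  6.1  -9.  125.1] dyaw -0.001 F [-0.3  0.6 -1.1] w 0.083 g 0.0
t 21.00 p [503.  271.5  88.6] yaw_y 1.332 tilt [0.0012 0.0025]
tool turn -0.001
-> [516.  342.4  88.5] d tool [ 4.1 72.   0.1]
```

Converted, 36 mm is 0.048, 30 mm is 0.04.

```bash
echo '[{"finger_gap": 0.4,"pos": [0.0027,0.048,0]},{"finger_gap": 0.4,"pos": [0.0027,0.048,0]},{"finger_gap": 0.4},{"finger_gap": 0.4},{"finger_gap": 0.4,"pos": [0,0,0.04]},{"finger_gap": 0.4,"pos": [0,0,0.0293]},{"finger_gap": 0.4,"pos": [0,0,0.0173]},{"finger_gap": 0.4},{"finger_gap": 0.4}]' > mv.in && python3 jog.py mv.in
python3 -c "
from h import *
loc()"
```

```text
clock: 21.75
tcp_pos: [515.0, 340.1, 21.2]
orientation: [0.119, 0.993, -0.002, -0.001]
contact_force: [0.3, 0.0, -0.6]
width: 0.402
gripper_force: 0.0
t 21.75 local [ 1.5 60.5 57.7] dyaw -0.001 F [ 0.3  0.  -0.6] w 0.402 g 0.0
```

Converted, -25 mm is -0.0333, -20 mm is -0.0267.

```bash
echo '[{"finger_gap": 0},{"finger_gap": 0},{"finger_gap": 0},{"finger_gap": 0},{"finger_gap": 0},{"finger_gap": 0},{"finger_gap": 0}]' > mv.in && python3 jog.py mv.in 50
echo '[{"finger_gap": 0,"pos": [0,0,-0.0133]},{"finger_gap": 0,"pos": [0,0,-0.0133]},{"finger_gap": 0,"pos": [0,0,-0.0267]},{"finger_gap": 0,"pos": [0,0,-0.0333]},{"finger_gap": 0,"pos": [0,0,-0.0333]},{"finger_gap": 0},{"finger_gap": 0},{"finger_gap": 0}]' > mv.in && python3 jog.py mv.in 
python3 - <<'E'
from h import *
loc()
cv2.imwrite('pics/l.png',np.vstack([cv2.resize(img('scene')['pixels'][110:210,290:420],(780,600))[:600]]))
E
```

```text
clock: 22.33
tcp_pos: [516.7, 342.8, 23.8]
orientation: [0.119, 0.993, 0.001, 0.001]
contact_force: [-0.9, 2.6, 4.6]
width: 0.155
gripper_force: 49.9
clock: 23.0
tcp_pos: [514.6, 340.5, 111.0]
orientation: [0.119, 0.993, -0.001, -0.001]
contact_force: [-0.4, 0.3, -4.0]
width: 0.156
gripper_force: 50.0
t 23.00 local [  1.   60.8 147.5] dyaw -0.001 F [-0.4  0.3 -4. ] w 0.156 g 50.0
```

```bash
python3 -c "
from h import *
go([557.3,149.9,111],turn=.045+np.pi/2)"
python3 - <<'E'
from h import *
t=img('top')['pixels']
E
```

```text
t 23.05 p [514.5 340.3 110.5] yaw_y 1.332 tilt [-0.0037 -0.0027]
tool turn -0.284
-> [557.3 149.9 111. ] d tool [ -34.2 -192.1   -0.5]
```

Converted, -30 mm is -0.04, -29 mm is -0.0387, -0.09 rad is -0.1146.

```bash
echo '[{"finger_gap": 0,"turn": -0.0637},{"finger_gap": 0,"turn": -0.1146},{"finger_gap": 0,"turn": -0.1146},{"finger_gap": 0,"turn": -0.0688},{"finger_gap": 0,"pos": [-0.004,-0.0227,0]},{"finger_gap": 0,"pos": [-0.0069,-0.0387,0]},{"finger_gap": 0,"pos": [-0.0069,-0.0387,0]},{"finger_gap": 0,"pos": [-0.0069,-0.0387,0]},{"finger_gap": 0,"pos": [-0.0069,-0.0387,0]},{"finger_gap": 0,"pos": [-0.0069,-0.0387,0]},{"finger_gap": 0,"pos": [-0.0069,-0.04,0]},{"finger_gap": 0}]' > mv.in && python3 jog.py mv.in|sed -n '2p;4,6p'
echo '[{"finger_gap": 0,"pos": [0,0,0.0333]},{"finger_gap": 0,"pos": [0,0,0.0333]},{"finger_gap": 0,"pos": [0,0,0.0267]},{"finger_gap": 0,"pos": [0,0,0.0133]},{"finger_gap": 0,"pos": [0,0,0.004]},{"finger_gap": 0},{"finger_gap": 0}]' > mv.in && python3 jog.py mv.in|sed -n '2p;4,6p'
python3 -c "
from h import *
go([557.3,149.9,19],turn=.045+np.pi/2)"
```

```text
tcp_pos: [557.8, 145.7, 111.1]
contact_force: [1.0, 1.5, -4.9]
width: 0.157
gripper_force: 50.0
tcp_pos: [559.7, 151.7, 30.3]
contact_force: [0.1, -0.3, -3.9]
width: 0.151
gripper_force: 50.0
t 24.68 p [559.7 151.7  30.3] yaw_y 1.617 tilt [0.0014 0.0002]
tool turn 0.001
-> [557.3 149.9  19. ] d tool [ 2.5 -1.7 11.3]
```

Converted, 4 mm is 0.0053.

```bash
echo '[{"finger_gap": 0,"pos": [0,0,0.0053]},{"finger_gap": 0,"pos": [0,0,0.0053]},{"finger_gap": 0}]' > mv.in && python3 jog.py mv.in|sed -n '2p;4p'
echo '[{"finger_gap": 0,"pos": [0,0,0.0027]},{"finger_gap": 0}]' > mv.in && python3 jog.py mv.in|sed -n '2p;4p'
echo '[{"finger_gap": 0,"pos": [0,0,0.0027]},{"finger_gap": 0}]' > mv.in && python3 jog.py mv.in|sed -n '2p;4p'
echo '[{"finger_gap": 0,"pos": [0,0,0.0013]},{"finger_gap": 0}]' > mv.in && python3 jog.py mv.in|sed -n '2p;4p'
```

```text
tcp_pos: [558.6, 151.4, 21.4]
contact_force: [1.5, -0.3, -4.7]
tcp_pos: [558.8, 151.4, 19.5]
contact_force: [0.7, 1.1, -3.1]
tcp_pos: [559.2, 151.5, 18.8]
contact_force: [-2.1, 0.3, 3.3]
tcp_pos: [559.2, 151.5, 18.8]
contact_force: [-4.7, -0.3, 8.7]
```

Converted, -40 mm is -0.0533, -30 mm is -0.04, 0.12 rad is 0.1528.

```bash
echo '[{"finger_gap": 0.4,"pos": [0,0,-0.0013]},{"finger_gap": 0.4},{"finger_gap": 0.4},{"finger_gap": 0.4,"pos": [0,0,-0.0333]},{"finger_gap": 0.4,"pos": [0,0,-0.0533]},{"finger_gap": 1,"pos": [0,0,-0.04]},{"finger_gap": 1,"pos": [-0.016,-0.0267,0],"turn": 0.1528},{"finger_gap": 1,"pos": [-0.0267,-0.0267,0],"turn": 0.1528},{"finger_gap": 1,"pos": [-0.0267,-0.0267,0],"turn": 0.1528},{"finger_gap": 1,"pos": [-0.0267,-0.0267,0],"turn": 0.1528},{"finger_gap": 1,"pos": [-0.0267,-0.0267,0],"turn": 0.1528},{"finger_gap": 1}]' > mv.in && python3 jog.py mv.in|sed -n '2p;4,6p'
python3 -c "
from h import *
go(); print(bot.observe()['qpos'].round(2))"
```

```text
tcp_pos: [630.0, 31.3, 112.0]
contact_force: [0.1, -0.2, 0.1]
width: 0.846
gripper_force: 0.0
t 26.43 p [630.   31.3 112. ] yaw_y 1.009 tilt [ 0.0001 -0.001 ]
[ 0.31  0.45 -0.08  0.   -1.04 -2.44]
```

Converted, -0.121 rad is -0.1541.

```bash
echo '[{"finger_gap": 1,"turn": -0.1541},{"finger_gap": 1,"turn": -0.1541},{"finger_gap": 1,"turn": -0.1541},{"finger_gap": 1,"turn": -0.1541},{"finger_gap": 1,"turn": -0.1541},{"finger_gap": 1,"turn": -0.1541},{"finger_gap": 1,"turn": -0.1541},{"finger_gap": 1,"turn": -0.1541},{"finger_gap": 1,"turn": -0.1541}]' > mv.in && python3 jog.py mv.in|sed -n '2p'
echo '[{"finger_gap": 1,"turn": -0.1541},{"finger_gap": 1,"turn": -0.1541},{"finger_gap": 1,"turn": -0.1541},{"finger_gap": 1,"turn": -0.1541},{"finger_gap": 1,"turn": -0.1541},{"finger_gap": 1,"turn": -0.1541},{"finger_gap": 1,"turn": -0.1541},{"finger_gap": 1,"turn": -0.1541},{"finger_gap": 1,"turn": -0.1541},{"finger_gap": 1}]' > mv.in && python3 jog.py mv.in|sed -n '2p'
python3 -c "
from h import *
go([560,-120,130],[563,69.6,130],turn=.046+np.pi)"
```

```text
tcp_pos: [628.6, 35.7, 112.3]
tcp_pos: [628.6, 35.6, 112.4]
t 28.02 p [628.6  35.6 112.4] yaw_y -3.085 tilt [ 0.     -0.0001]
tool turn -6.273
-> [ 560 -120  130] d tool [152.3  75.7 -17.6]
-> [563.   69.6 130. ] d tool [-189.3  -11.7    0. ]
```

Converted, 38 mm is 0.0507, 19 mm is 0.0253, 0.01 rad is 0.0127.

```bash
echo '[{"finger_gap": 1,"pos": [0.0507,0.0253,-0.0059],"turn": 0.0127},{"finger_gap": 1,"pos": [0.0507,0.0253,-0.0059]},{"finger_gap": 1,"pos": [0.0507,0.0253,-0.0059]},{"finger_gap": 1,"pos": [0.0507,0.0253,-0.0059]},{"finger_gap": 1},{"finger_gap": 1}]' > mv.in && python3 jog.py mv.in|sed -n '2p'
python3 - <<'E'
from h import *
n=lambda g:np.mean([bot.get_image(g)['pixels'].astype(float) for _ in range(6)],0).astype(np.uint8)
t=img('top'); T=np.array([562,91.6,.046]); print(proj(t,fr(T,[[0,0,45],[0,60,85]])))
a=n('top')[165:215,250:325]; cv2.imwrite('pics/z2.png',cv2.resize(a,(790,527),interpolation=2)); go()
E
```

```text
tcp_pos: [560.6, -117.9, 130.3]
[[304.86304048 202.84251371]
 [287.05187806 201.60985124]]
t 28.87 p [ 561.6 -115.2  129.4] yaw_y -3.097 tilt [-0.0005  0.    ]
```

View pics/z2.png

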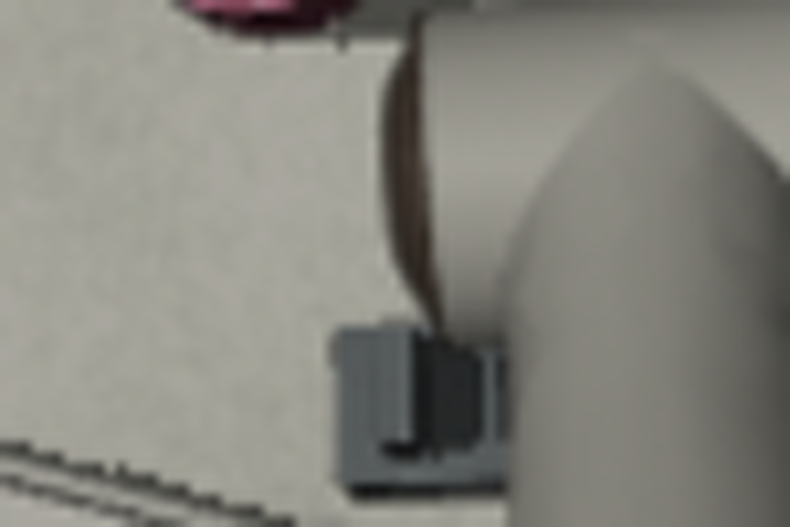

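The wrist hides the paddles here. The timer's fin end is visible at px (282,204), where predicted. I'll grip it by the sides next.

```bash
python3 -c "
from h import *
go([561.5,69.6,130],[561.5,69.6,-20.5],turn=.046-np.pi)"
```

```text
t 28.87 p [ 561.6 -115.2  129.4] yaw_y -3.097 tilt [-0.0005  0.    ]
tool turn -0.002
-> [561.5  69.6 130. ] d tool [-184.6   -8.4   -0.6]
-> [561.5  69.6 -20.5] d tool [  0.    0.  150.5]
```

Converted, -37 mm is -0.0493, 30 mm is 0.04.

```bash
echo '[{"finger_gap": 1,"pos": [-0.0493,-0.0021,0]},{"finger_gap": 1,"pos": [-0.0493,-0.0021,0]},{"finger_gap": 1,"pos": [-0.0493,-0.0021,0]},{"finger_gap": 1,"pos": [-0.0493,-0.0021,0]},{"finger_gap": 1,"pos": [-0.0493,-0.0021,0]},{"finger_gap": 1},{"finger_gap": 1,"pos": [0,0,0.04]},{"finger_gap": 1,"pos": [0,0,0.04]},{"finger_gap": 1},{"finger_gap": 1}]' > mv.in && python3 jog.py mv.in>/dev/null;python3 -c "
from h import *
go([561.5,69.6,-20.5],turn=.046-np.pi)"
```

```text
t 29.70 p [560.4  68.8  68.6] yaw_y -3.098 tilt [-0.0036 -0.002 ]
tool turn -0.002
-> [561.5  69.6 -20.5] d tool [-0.7 -1.2 89.1]
```

Converted, 30 mm is 0.04, 20 mm is 0.0267.

```bash
echo '[{"finger_gap": 1,"pos": [0,0,0.04]},{"finger_gap": 1,"pos": [0,0,0.04]},{"finger_gap": 1,"pos": [0,0,0.0267]},{"finger_gap": 1,"pos": [0,0,0.012]},{"finger_gap": 1},{"finger_gap": 1}]' > mv.in && python3 jog.py mv.in
echo '[{"finger_gap": 0},{"finger_gap": 0},{"finger_gap": 0},{"finger_gap": 0},{"finger_gap": 0},{"finger_gap": 0},{"finger_gap": 0},{"finger_gap": 0}]' > mv.in && python3 jog.py mv.in 50
```

```text
clock: 30.2
tcp_pos: [562.9, 69.3, -17.8]
orientation: [0.722, -0.692, 0.001, -0.001]
contact_force: [0.5, 0.3, 1.7]
width: 0.997
gripper_force: 0.0
clock: 30.87
tcp_pos: [562.4, 69.3, -18.7]
orientation: [0.722, -0.692, 0.001, -0.001]
contact_force: [2.1, 0.0, 2.7]
width: 0.641
gripper_force: 50.0
```

Converted, -30 mm is -0.04, -25 mm is -0.0333.

```bash
echo '[{"finger_gap": 0,"pos": [0,0,-0.0133]},{"finger_gap": 0,"pos": [0,0,-0.0333]},{"finger_gap": 0,"pos": [0,0,-0.04]},{"finger_gap": 0,"pos": [0,0,-0.04]},{"finger_gap": 0,"pos": [0,0,-0.04]},{"finger_gap": 0,"pos": [0,0,-0.04]},{"finger_gap": 0},{"finger_gap": 0}]' > mv.in && python3 jog.py mv.in;python3 -c "
from h import *
cr=np.load('est.npy')[1]
go(tl(0,-122,135,cr),tl(0,-122,4.5,cr),turn=cr[2]-np.pi)"
```

```text
clock: 31.53
tcp_pos: [560.8, 69.2, 136.7]
orientation: [0.722, -0.692, -0.0, -0.001]
contact_force: [-0.4, -0.2, -5.0]
width: 0.639
gripper_force: 50.0
t 31.53 p [560.8  69.2 136.7] yaw_y -3.099 tilt [0.0009 0.0015]
tool turn -0.002
-> [ 497.9 -356.6  135. ] d tool [422.6  82.    1.7]
-> [ 497.9 -356.6    4.5] d tool [  0.    0.  130.5]
```

Converted, 36 mm is 0.048, 30 mm is 0.04.

```bash
echo '[{"finger_gap": 0,"pos": [0.02,0.004,0]},{"finger_gap": 0,"pos": [0.04,0.008,0]},{"finger_gap": 0,"pos": [0.048,0.0093,0]},{"finger_gap": 0,"pos": [0.048,0.0093,0]},{"finger_gap": 0,"pos": [0.048,0.0093,0]},{"finger_gap": 0,"pos": [0.048,0.0093,0]},{"finger_gap": 0,"pos": [0.048,0.0093,0]},{"finger_gap": 0,"pos": [0.048,0.0093,0]},{"finger_gap": 0,"pos": [0.048,0.0093,0]},{"finger_gap": 0,"pos": [0.048,0.0093,0]},{"finger_gap": 0,"pos": [0.048,0.0093,0]},{"finger_gap": 0,"pos": [0.04,0.008,0]}]' > mv.in && python3 jog.py mv.in|sed -n '2p;4,6p'
echo '[{"finger_gap": 0,"pos": [0.0315,0.0067,0]},{"finger_gap": 0},{"finger_gap": 0}]' > mv.in && python3 jog.py mv.in>/dev/null
python3 -c "
from h import *
cr=np.load('est.npy')[1]
loc(cr)
go(tl(0,-122,3,cr),turn=cr[2]-np.pi)"
```

```text
tcp_pos: [497.3, -334.6, 132.5]
contact_force: [0.6, 0.1, -3.4]
width: 0.636
gripper_force: 50.0
t 32.78 local [  -4.2 -122.4  168.9] dyaw -4.718 F [ 0.1  0.5 -4.6] w 0.637 g 50.0
t 32.78 p [ 493.7 -357.2  132.4] yaw_y -3.102 tilt [-0.0059  0.0034]
tool turn -0.005
-> [ 497.9 -356.6    3. ] d tool [ -0.4  -4.2 129.4]
```

Converted, 35 mm is 0.0467, 30 mm is 0.04.

```bash
echo '[{"finger_gap": 0,"pos": [0,-0.004,0.04]},{"finger_gap": 0,"pos": [0,0,0.0467]},{"finger_gap": 0,"pos": [0,0,0.04]},{"finger_gap": 0,"pos": [0,0,0.0293]},{"finger_gap": 0,"pos": [0,0,0.0133]},{"finger_gap": 0},{"finger_gap": 0},{"finger_gap": 0}]' > mv.in && python3 jog.py mv.in|sed -n '4,6p'
python3 - <<'E'
from h import *
cr=np.load('est.npy')[1]
loc(cr)
go(tl(0,-122,3,cr),tl(0,-22.3,3,cr),turn=cr[2]-np.pi)
T=np.array([*tl(0,-100,0,cr)[:2],cr[2]]); s=img('scene')
# check: timer outline in scene, edge score for small z/tilt offsets
print(proj(s,fr(T,[[0,60,106],[28,-85,21],[28,-85,66],[-28,-85,66],[28,85,66]])).round(1).tolist())
# check paddles from top
t=img('top')
dz=21
for nm,y,a in(('1',-70,.45),('2',-42,.45),('3',-14,-.45),('4',14,.45)):
    P=lambda a:fr(T,[[31*np.sin(a),y,dz+45+31*np.cos(a)]])
    print(nm,'on',proj(t,P(.45)).round(1)[0],'off',proj(t,P(-.45)).round(1)[0])
q=proj(t,fr(T,[[0,-14,66]]))[0].astype(int)
m=np.mean([bot.get_image('top')['pixels'].astype(float) for _ in range(4)],0).mean(2).astype(int)
print(q); np.set_printoptions(linewidth=250); print(m[q[1]-14:q[1]+10,q[0]-32:q[0]+24])
E
```

```text
contact_force: [-0.1, 0.3, -3.3]
width: 0.638
gripper_force: 50.0
t 33.45 local [   3.1 -122.5   46.9] dyaw -4.713 F [-0.1  0.3 -3.3] w 0.638 g 50.0
t 33.45 p [ 501.  -357.    10.4] yaw_y -3.097 tilt [ 0.0027 -0.0016]
tool turn -0.001
-> [ 497.9 -356.6    3. ] d tool [-0.5  3.1  7.4]
-> [ 493.4 -257.     3. ] d tool [-99.7  -0.    0. ]
[[250.5, 233.9], [228.0, 284.9], [226.4, 274.0], [212.5, 266.5], [263.5, 242.6]]
1 on [447.7 215.3] off [448.4 223.1]
2 on [439.5 215.6] off [440.2 223.4]
3 on [431.3 215.9] off [432.  223.7]
4 on [423.1 216.2] off [423.8 224. ]
[429 220]
[[94 93 92 ... 49 52 59]
 [93 93 92 ... 47 51 58]
 [93 93 92 ... 45 50 56]
 ...
 [92 91 89 ... 47 63 69]
 [89 90 89 ... 59 70 70]
 [67 81 82 ... 53 68 71]]
```

```bash
echo '[{"finger_gap": 0},{"finger_gap": 0},{"finger_gap": 0},{"finger_gap": 0}]' > mv.in && python3 jog.py mv.in|sed -n '4p'
python3 -c "
from h import *
cr=np.load('est.npy')[1]
loc(cr)"
```

```text
contact_force: [-0.4, -0.1, -4.9]
t 34.08 local [   1.6 -122.1   45.2] dyaw -4.714 F [-0.4 -0.1 -4.9] w 0.638 g 50.0
```

Converted, -18 mm is -0.024, 1.6 mm is 0.0021.

```bash
echo '[{"finger_gap": 0,"pos": [0,0.0021,0.008]},{"finger_gap": 0},{"finger_gap": 0,"pos": [-0.02,0,0]},{"finger_gap": 0,"pos": [-0.024,0,0]},{"finger_gap": 0,"pos": [-0.024,0,0]},{"finger_gap": 0,"pos": [-0.016,0,0]},{"finger_gap": 0},{"finger_gap": 0}]' > mv.in && python3 jog.py mv.in|sed -n '4p'
python3 -c "
from h import *
cr=np.load('est.npy')[1]
loc(cr)"
echo '[{"finger_gap": 0,"pos": [-0.0133,0,0]},{"finger_gap": 0,"pos": [-0.0133,0,0]},{"finger_gap": 0,"pos": [-0.0107,0,0]},{"finger_gap": 0,"pos": [-0.0067,0,0]},{"finger_gap": 0},{"finger_gap": 0},{"finger_gap": 0}]' > mv.in && python3 jog.py mv.in|sed -n '4p'
python3 -c "
from h import *
cr=np.load('est.npy')[1]
loc(cr)"
```

```text
contact_force: [0.1, -0.4, -4.1]
t 34.75 local [  0.5 -58.4  39.4] dyaw -4.713 F [ 0.1 -0.4 -4.1] w 0.643 g 50.0
contact_force: [-0.1, -0.1, -4.4]
t 35.33 local [  0.5 -26.3  39.3] dyaw -4.714 F [-0.1 -0.1 -4.4] w 0.637 g 50.0
```

Converted, 5 mm is 0.0067, -4 mm is -0.0053.

```bash
echo '[{"finger_gap": 0,"pos": [-0.0053,0.0007,0]},{"finger_gap": 0},{"finger_gap": 0,"pos": [0,0,0.0067]},{"finger_gap": 0,"pos": [0,0,0.0067]},{"finger_gap": 0,"pos": [0,0,0.004]},{"finger_gap": 0},{"finger_gap": 0}]' > mv.in && python3 jog.py mv.in|sed -n '4p'
python3 -c "
from h import *
cr=np.load('est.npy')[1]
loc(cr)"
echo '[{"finger_gap": 0,"pos": [0,0,0.0027]},{"finger_gap": 0},{"finger_gap": 0}]' > mv.in && python3 jog.py mv.in|sed -n '2p;4p'
echo '[{"finger_gap": 0,"pos": [0,0,0.0013]},{"finger_gap": 0},{"finger_gap": 0}]' > mv.in && python3 jog.py mv.in|sed -n '2p;4p'
echo '[{"finger_gap": 0,"pos": [0,0,0.0013]},{"finger_gap": 0},{"finger_gap": 0}]' > mv.in && python3 jog.py mv.in|sed -n '2p;4p'
```

```text
contact_force: [1.2, -0.6, -4.5]
t 35.92 local [ -0.6 -22.1  25.7] dyaw -4.714 F [ 1.2 -0.6 -4.5] w 0.640 g 50.0
tcp_pos: [493.1, -256.9, -12.3]
contact_force: [0.1, -0.3, -3.5]
tcp_pos: [493.2, -256.8, -13.3]
contact_force: [-0.1, 0.1, -4.3]
tcp_pos: [493.4, -256.9, -13.6]
contact_force: [-1.9, 0.8, 2.0]
```

Converted, -40 mm is -0.0533, -30 mm is -0.04.

```bash
echo '[{"finger_gap": 1},{"finger_gap": 1},{"finger_gap": 1},{"finger_gap": 1},{"finger_gap": 1},{"finger_gap": 1,"pos": [0,0,-0.02]},{"finger_gap": 1,"pos": [0,0,-0.04]},{"finger_gap": 1,"pos": [0,0,-0.0533]},{"finger_gap": 1,"pos": [0,0,-0.0533]},{"finger_gap": 1,"pos": [0,0,-0.0533]},{"finger_gap": 1}]' > mv.in && python3 jog.py mv.in|sed -n '2p;4,5p'
echo '[{"finger_gap": 1,"pos": [0.04,0,0]},{"finger_gap": 1,"pos": [0.0533,0,0]},{"finger_gap": 1,"pos": [0.0533,0,0]},{"finger_gap": 1,"pos": [0.0533,0,0]},{"finger_gap": 1,"pos": [0.0533,0,0]},{"finger_gap": 1,"pos": [0.0533,0,0]},{"finger_gap": 1,"pos": [0.0533,0,0]},{"finger_gap": 1},{"finger_gap": 1}]' > mv.in && python3 jog.py mv.in|sed -n '2p;4p'
python3 - <<'E'
from h import *
import sys
np.set_printoptions(linewidth=300,threshold=sys.maxsize)
cr=np.load('est.npy')[1]; t=img('top')
for y in(-70,-42,-14,14):
    P=lambda a,x=0:fr(cr,[[31*np.sin(a),y,50+31*np.cos(a)]])
    print(y,'on',proj(t,P(.45)).round(1)[0],'off',proj(t,P(-.45)).round(1)[0])
print(proj(t,fr(cr,[[28,-85,50],[-28,-85,50],[28,27,50],[-28,27,50]])).round(1).tolist())
m=np.mean([bot.get_image('top')['pixels'].astype(float) for _ in range(6)],0); np.save('m.npy',m)
print(m.mean(2).astype(int)[205:243,388:426])
E
```

```text
tcp_pos: [498.6, -259.1, 160.1]
contact_force: [1.4, -0.4, 1.2]
width: 0.996
tcp_pos: [503.7, -528.3, 148.2]
contact_force: [-0.0, 0.7, 0.2]
-70 on [417.5 217. ] off [418.1 224.7]
-42 on [409.5 217.3] off [410. 225.]
-14 on [401.4 217.6] off [401.9 225.3]
14 on [393.3 217.9] off [393.9 225.6]
[[419.8, 213.8], [421.0, 229.5], [388.2, 215.0], [389.3, 230.7]]
[[152 153 153 153 154 155 155 155 157 153 151 152 155 157 155 156 157 158 158 156 157 158 159 160 158 159 159 159 159 158 158 159 160 159 157 155 157 156]
 [146 148 151 150 153 155 154 155 156 154 153 153 155 154 153 157 158 155 156 157 158 157 156 156 158 158 158 159 159 159 158 158 159 160 160 158 156 154]
 [134 134 149 150 151 155 154 154 155 156 155 156 157 157 153 155 157 156 156 158 160 157 156 156 158 157 158 159 159 159 159 158 157 159 159 157 154 154]
 [133 135 141 143 141 143 141 139 140 141 142 144 146 156 156 153 156 157 158 159 159 155 157 156 158 157 155 157 157 157 158 157 156 157 158 155 154 154]
 [134 135  95  73  70  70  69  70  69  70  70  71  71 145 154 155 156 157 157 157 157 156 156 156 157 156 155 157 159 157
[... 4449 characters left out ...]
54 156 158 159 156 157 154 152 152 154 152 155 157 156 138  93  72  75  82  88]
 [156 153 154 155 154 155 156 157 156 154 158 159 159 157 156 156 152 155 156 154 154 157 155 155 155 153 153 154 152 153 155 153 108  73  74  82  88  94]
 [156 154 153 154 151 152 152 155 154 154 156 156 155 153 154 156 156 156 156 155 153 153 154 156 157 153 153 152 153 153 155 138  85  70  79  87  93  96]
 [156 152 153 153 151 153 154 154 156 156 153 153 151 151 155 157 157 155 155 154 151 150 154 158 157 155 154 153 154 155 154 109  71  79  87  92  95  99]
 [155 153 153 152 152 156 156 156 157 158 154 153 154 152 153 155 154 153 154 154 152 151 153 157 158 155 155 156 158 156 138  84  70  84  89  93  97 101]]
```

```bash
python3 -c "
from h import *
o=bot.observe(); print(o['clock'],o['joint_vel'].round(3)); print(bot.job_done())"
```

```text
38.6833 [-0.004  0.003  0.004  0.001 -0.002 -0.002]
the job is handed in; nothing more can be done
None
```

I handed the job in at 38.7 s: the timer is in the cradle with its fin under the hood, paddles 1, 2 and 4 are on and 3 is off, and the last top-camera reading matches all of that, though no judging result came back.

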